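Swing out the cookbook stand's prop leg and stand it on the mat

ROBOT

A 7-joint arm with a two-finger parallel gripper is mounted at the origin on a cart in front of the work surface, level with it; the furniture and walls round the work are solid. World frame = base frame: x ahead of the robot, y to its left, z up, the work surface at z = 0. Lengths are in m, angles in rad, forces in N, time in s.
With the tool pointing down it reaches from about 0.4 to 0.85 m from the base axis. Payload 4.5 kg.
Tool frame: the origin (TCP) lies at the centre of the arm's flange, where the gripper is bolted on; the fingertips stand 166 mm ahead of it and the grasp point (between the pads) lies 147 mm ahead of it; z points along the fingers, y is the direction in which the jaws open and shut (so a half turn about z gives the same grasp; the last joint's range is limited). The gripper opens to 88 mm and grips with 3 to 60 N. Pads are 18 mm wide; open, the fingers measure 123 mm over their backs; the gripper's body (75 mm by 187 mm) begins 45 mm behind the grasp point.
Start: joints at [1.171, 0.689, -0.195, 1.565, 0.157, 0.902, -0.215], TCP at [0.263, -0.567, 0.405] pointing down, gripper open.
Joint ranges: [-3.01, 3.01], [-0.46, 2.08], [-1.47, 1.51], [0.13, 2.56], [-1, 4.14], [0.04, 2.09], [-2.66, 2.66]. Speed limits (rad/s): [2.57, 2.57, 3.14, 3.14, 3.14, 3.14, 3.14].

INTERFACE

Orientations are given as a rotation vector (axis times angle).
In Python, from bench import get_state, viewer, order gives the robot as it stands. The module is installed in compiled form; this text tells all that it offers.
- The arm moves only by the tool send_rows, never from a script. Its argument "steps" is a list of rows, each an object of numbers: "ax", "ay", "az": the turn, a rotation vector about the tool's x, y, z as a fraction of full scale; "dx", "dy", "dz": the shift along the tool's x, y, z as a fraction of full scale; "fingers": the finger opening in mm, from 0 to 88.1. A call has 1 to 12 rows; each row shifts and turns the pose as measured when the row begins, along the tool's axes as they then stand; what a row does not reach is not made up. Full scale, the value 1, is 60 mm for a shift and 0.08 rad for a turn. A row lasts 1/8 s, in which the tool goes at most 62.5 mm and 10.7 degrees, less where a joint would pass 70% of its speed; a pose out of reach is approached as far as the arm can. A call with a number of a shift or a turn outside -1 to 1 is refused whole. A call with a gripper value outside its range is refused whole. The fingers move at their own pace and stop on an object; the grip force is fixed at half the most. Time passes only in rows, so rows that do not move let the fingers close. It gives the time, the measured TCP pose, the force and the opening at its end, in the units of the state.
- get_state(): the state, without advancing time (a new reading comes with each control period).
- viewer.snapshot(name): name is "scene" or "side" or "wrist"; returns the picture (420x560x3 uint8, red, green, blue); there is no depth.
- viewer.camera_model(name): a dict with "fx", "fy", "cx", "cy" (pixels), "extrinsics" (4x4, takes a point from camera to world coordinates). Camera axes: x right, y down, z forward; pixel columns grow to the right and rows downward; lengths in m; the calibration is good to about 2 mm. The wrist camera is an equidistant fisheye: a pixel r from the principal point sees the ray r / f radians off the axis. A picture is of the moment at which its call begins: read the wrist's pose just before it. camera_model takes no time and is no camera call; for the wrist camera it gives the pose at the moment of the call.
- order.close_job(): hands the job in, once; it reports no verdict.
The state is a dict: "time": time; "joint_pos": joint angles; "qvel": joint speeds; "joint_efforts": joint torques, N m; "tcp_pos": TCP position; "tool_rot": TCP orientation; "wrist_force": force on the tool from outside, world axes, zero at the start; "moment": the same for the moment, N m; "finger_gap": finger opening in m.
Only numpy, scipy, OpenCV 4.12 (cv2) and the standard library are available. Lean on these libraries where they do the work, as an engineer would, in place of code of your own. Each camera call takes 0.05 s, during which the arm holds its last target.

TASK

The wooden cookbook stand leans in the board rack with the prop leg on its back only part-way out. Push the leg out until it comes up against its stop, pressing gently so that the hinge is not strained, then lift the stand out of the rack and lower it, without dropping it, onto the middle of the cork mat, square with the mat and with its book side towards you, so that it stands by itself on its foot and the prop leg. Leave the honey jar, salt shaker and pepper mill where they are.

Things in the scene. Friction and masses are not known exactly. Their poses are not given: they have to be found in the camera images.
- stand: Loose pale wooden cookbook stand, about 0.5 kg. Frame as in use: origin on the underside, mid-width, at the foot of the board's back face; x to its back, z up. Board 200 wide (y) x 12 x 198 mm long, leaning back 0.26 rad: up-slope = [sin 0.26, 0, cos 0.26]. Foot: ledge x -44..0, y -80..80, 14 mm high, lip 24 mm; flat underside z = 0. Same attitude in the rack, 1-3 mm play.
- stand_grip (a point): Where to pinch the stand: middle of the board's thickness, 16 mm below its top edge along the slope, at [41, -4, 177] mm, above its centre of mass in the stand's frame. The board is 12 mm thick here and bare on both sides once the leg is out; fingers best lean 0.26 rad with the board (fingertips towards its front).
- prop_leg (a joint): Prop leg angle (rad): 0 folded on the board's back (leg points to stand +y), about 1.5 to 1.7 (not measured) fully out at its rigid stop, pointing back. 10 mm thick brown board about its hinge line, 36 to 184 mm up the slope, reaching 76 mm from the hinge at its top, 92 mm at its rubber foot. Stiff hinge (0.1 N m friction): stays where left. Over 25 N strains it. Starts part-way out.
- leg_hinge (a point): Point on the leg's hinge line at the leg's top end, 184 mm up the slope, at [56, -44, 176] mm in the stand's frame. The hinge line runs along the slope, 9 mm behind the board's back face and 44 mm to the stand's -y; the board's top edge is 14 mm further up. Fingertips fit in from above between leg and board.
- leg_edge (a point): Point on the leg, mid-thickness, 72 mm out from the hinge line and 16 mm below the leg's top end along the slope; moves with the leg. Push near here, from the side that faces the board.
- rack: Fixed wooden rack, 228 mm wide (y), 130 mm deep; x away from the robot; origin at hob level under the stored stand's origin; frames parallel. Floor 12 mm high. The board stands between dowels at y = +-94 mm (80 mm high, leaning like it) and end cheeks 46 mm high. A 108 mm high chopping board is fixed about 50 mm in front of the stand's board. Lift the stand over 110 mm to clear the rack.
- cork_mat: Fixed cork mat on the hob, 210 mm (x) by 270 mm (y), 8 mm thick; origin under its centre at hob level. Its x axis points away from the robot: the stand's x axis should end up along it.
- mat_centre (a point): Centre of the mat's top face, z = 8 mm.
- stand_foot (a point): Centre of the stand's footprint: on the plane of its underside (z = 0 of its frame), 25 mm to the back of its origin. This goes to the mat's centre.
- pepper_mill: Bystander: dark wooden pepper mill, 58 mm across, 150 mm high; origin under its centre.
- salt_shaker: Bystander: salt shaker, 44 mm across, 90 mm high; origin under its centre.
- honey_jar: Bystander: honey jar, 63 mm across, 95 mm high; origin under its centre.

How it is judged:
On the way, in this order (a step that is already met when the one before it is completed fails the run):
1. the prop leg is fully out at its stop (within 0.03 rad) (value of joint prop_leg above 1.59 rad), for 0.3 s.
2. the stand is lifted out of the rack with its leg out (height (world z) of stand_foot above 0.06 m and value of joint prop_leg above 1.45 rad), for 0.1 s.
At the end, for the whole second after the job is handed in: The stand stands alone and still on the cork mat, upright within 0.07 rad; centre of its footprint within 30 mm of the mat's centre, at mat height; square with the mat within 0.2 rad, book side to the robot, leg behind; prop leg within 0.03 rad of its stop (value of joint prop_leg above 1.59 rad and angle between stand's own z axis and vertical below 0.07 rad and horizontal distance between stand_foot and mat_centre below 0.03 m and height (world z) of stand_foot below 0.015 m and angle between the y axis of stand and the y axis of cork_mat, either way round below 0.2 rad and x of leg_edge in the frame of cork_mat above 0.03 m and linear speed of stand below 0.02 m/s); the robot touches nothing.
It fails at once if the pepper mill, salt shaker or honey jar is disturbed (over 20 mm) (distance of any of pepper_mill, salt_shaker, honey_jar from where it was at the start of the episode above 0.02 m).
It fails at once if the stand is tipped over (over 0.6 rad) (angle between stand's own z axis and vertical above 0.6 rad).
It fails at once if the stand is dropped or flung (faster than 1 m/s) (linear speed of stand above 1 m/s).
It fails at once if the leg's hinge is strained (fingers press the leg with over 25 N) (contact force between the fingers and prop_leg above 25 N).
It also fails if it takes over 53 s, if anything falls off the work surface, if the arm or the gripper's body presses on something with over 40 N, if the wrist force passes 120 N, or if a joint passes its speed limit or range.

## Working session

There is one attempt and no reset: what is moved stays moved. The work goes in short steps, Python scripts to look and compute and a tool call to move; the robot and the scene stay as the last step left them, time stands still between calls to the robot, and variables do not carry over. Pictures are saved under pics/ and viewed, and the job is handed in when it is done.

Besides the shell and the picture viewer there is one more tool, called after "Request:" by a JSON object that holds its "name" and its "arguments". send_rows: Moves the arm, as the interface text tells. Its arguments: {"type":"object","properties":{"steps":{"type":"array","items":{"type":"object","properties":{"ax":{"type":"number"},"ay":{"type":"number"},"az":{"type":"number"},"dx":{"type":"number"},"dy":{"type":"number"},"dz":{"type":"number"},"fingers":{"type":"number"}}}}},"required":["steps"]}

```bash
mkdir -p pics; python3 - <<'E'
from bench import get_state, viewer
import cv2, numpy as np
s=get_state(); print(s)
for n in ["scene","side","wrist"]:
    m=viewer.camera_model(n); print(n,m)
    im=viewer.snapshot(n); cv2.imwrite(f"pics/{n}0.png",im[:,:,::-1])
E
```

```text
{'time': 0.0, 'joint_pos': array([ 1.17076438,  0.68997905, -0.19451909,  1.56635849,  0.15732204,
        0.90250131, -0.21511217]), 'qvel': array([ 0.00090745,  0.00122392, -0.00070352, -0.00121775,  0.00234199,
       -0.00218029, -0.00023796]), 'joint_efforts': array([-3.16904261e-04, -5.27564228e+01, -1.26678508e+00, -1.53430510e+01,
       -5.25388902e-02,  6.66728403e-03,  1.84503492e-04]), 'tcp_pos': array([ 0.26255256, -0.56680878,  0.40390912]), 'tool_rot': array([-3.06621248e+00, -6.75889626e-01,  8.53513545e-04]), 'wrist_force': array([-0.04560784, -0.42895033, -0.38766928]), 'moment': array([ 0.00893519, -0.04600481,  0.03059259]), 'finger_gap': 0.08786089138399808}
scene {'fx': 398.7923314763534, 'fy': 398.7923314763534, 'cx': 276.3359672426705, 'cy': 206.80490718326593, 'extrinsics': array([[ 0.74587565, -0.57272195,  0.34008687,  0.31416712],
       [-0.66603122, -0.63477576,  0.39174244, -0.50180455],
       [-0.00848059, -0.51869963, -0.85491448,  1.00316444],
       [ 0.        ,  0.        ,  0.        ,  1.        ]])}
side {'fx': 386.87177228647465, 'fy': 386.87177228647465, 'cx': 278.2144390628138, 'cy': 210.17882124450972, 'extrinsics': array([[-0.9998766 , -0.01531271, -0.00350834,  0.65178238],
       [-0.00757252,  0.66547061, -0.74638564,  0.55391473],
       [ 0.01376388, -0.74626697, -0.66550444,  0.69492642],
       [ 0.        ,  0.        ,  0.        ,  1.        ]])}
wrist {'fx': 325.19226210127806, 'fy': 325.19226210127806, 'cx': 274.6599929078934, 'cy': 212.2110248139773, 'extrinsics': array([[ 4.21107777e-01, -8.57951528e-01, -2.94257396e-01,
         3.39905685e-01],
       [-9.07010359e-01, -3.98569904e-01, -1.35919976e-01,
        -5.30200815e-01],
       [-6.69390939e-04,  3.24131466e-01, -9.46011810e-01,
         3.83916132e-01],
       [ 0.00000000e+00,  0.00000000e+00,  0.00000000e+00,
         1.00000000e+00]])}
```

View pics/scene0.png

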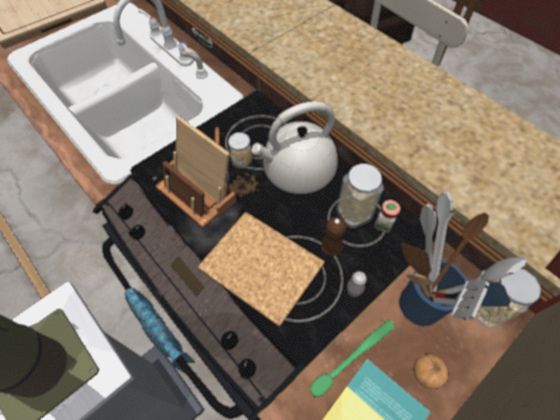

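View pics/side0.png

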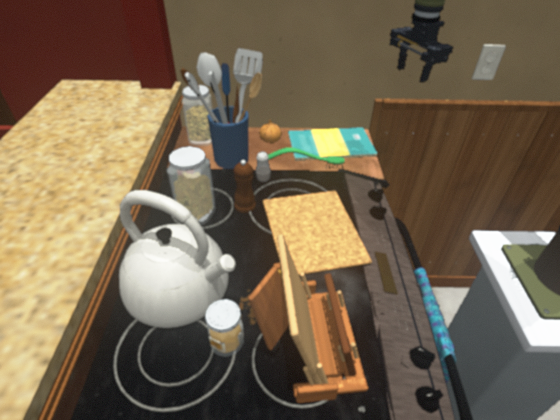

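View pics/wrist0.png

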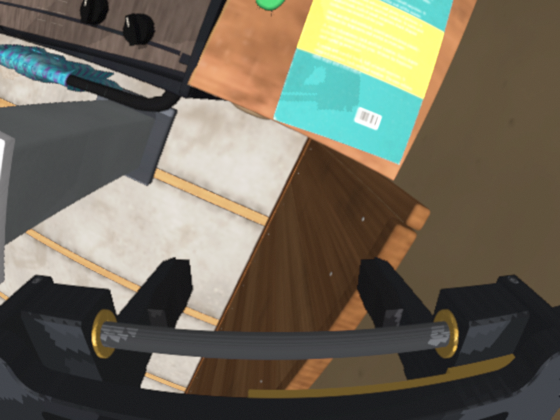

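Scene: the mat is at about (262,265) and the rack with the stand at (200,170). Side: the mat is at (318,230), the stand's board at (300,310), and the brown leg at (268,305), partly out. Zooming in to pick corners.

```bash
python3 - <<'E'
import cv2
a=cv2.imread("pics/scene0.png"); b=cv2.imread("pics/side0.png")
def z(im,x0,y0,x1,y1,f,n):
    c=cv2.resize(im[y0:y1,x0:x1],None,fx=f,fy=f,interpolation=cv2.INTER_CUBIC)
    for x in range((x0+19)//20*20,x1,20):
        cv2.putText(c,str(x),((x-x0)*f,10),0,.35,(0,0,255),1); cv2.line(c,((x-x0)*f,12),((x-x0)*f,20),(0,0,255),1)
    for y in range((y0+19)//20*20,y1,20):
        cv2.putText(c,str(y),(0,(y-y0)*f+4),0,.35,(0,0,255),1); cv2.line(c,(24,(y-y0)*f),(32,(y-y0)*f),(0,0,255),1)
    cv2.imwrite(n,c)
z(a,140,110,270,225,5,"pics/s_stand.png")
z(a,190,205,380,325,4,"pics/s_mat.png")
z(b,200,220,380,410,4,"pics/d_stand.png") if False else z(b,230,225,380,405,3,"pics/d_stand.png")
z(b,180,110,380,290,3,"pics/d_mat.png")
E
```

```text
(no output)
```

View pics/s_stand.png

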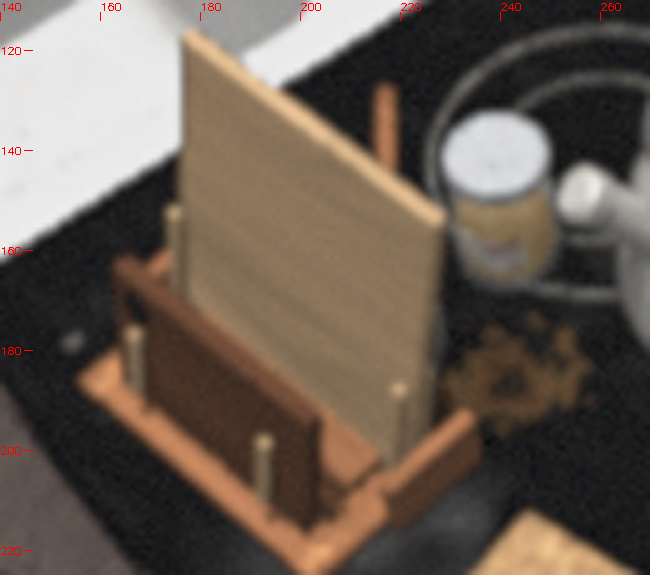

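View pics/s_mat.png

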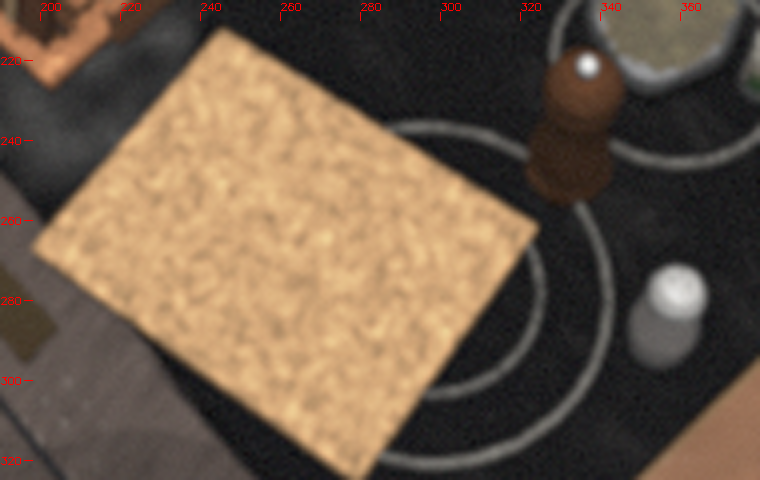

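View pics/d_stand.png

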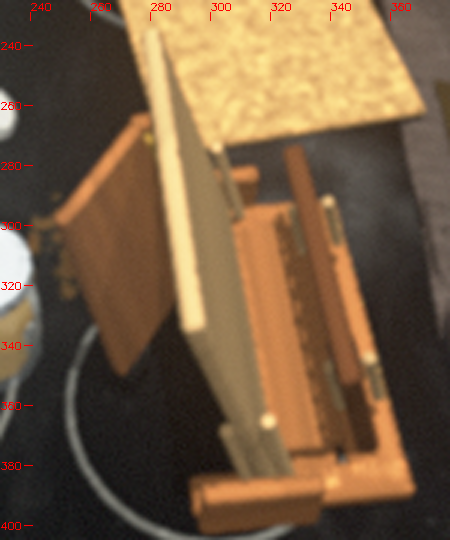

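View pics/d_mat.png

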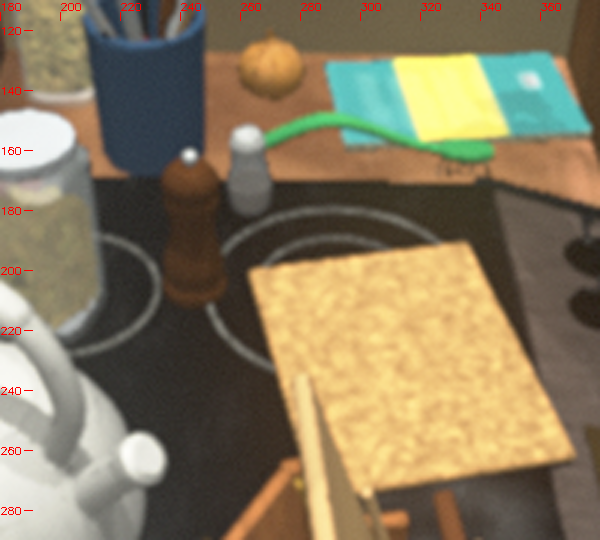

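```bash
cat > h.py <<'E'
import numpy as np
from scipy.optimize import least_squares
from scipy.spatial.transform import Rotation as R
from bench import get_state, viewer
CM={n:viewer.camera_model(n) for n in ["scene","side"]}
def proj(n,P):
    m=CM[n]; E=m["extrinsics"]; p=E[:3,:3].T@(np.asarray(P)-E[:3,3])
    return np.array([m["fx"]*p[0]/p[2]+m["cx"],m["fy"]*p[1]/p[2]+m["cy"]])
def ray(n,u,v,z):
    m=CM[n];E=m["extrinsics"]; d=E[:3,:3]@np.array([(u-m["cx"])/m["fx"],(v-m["cy"])/m["fy"],1]); o=E[:3,3]
    return o+d*(z-o[2])/d[2]
def T(x,y,yaw,p,z=0):
    c,s=np.cos(yaw),np.sin(yaw); return np.array([x+c*p[0]-s*p[1],y+s*p[0]+c*p[1],z+p[2]])
a=.26; up=np.array([np.sin(a),0,np.cos(a)]); n=np.array([np.cos(a),0,-np.sin(a)]); Y=np.array([0,1.,0])
def legpt(q,r,s,t=0): # s up slope, r out, t towards board side
    h=up*s+n*.009+Y*-.044
    return h+r*(Y*np.cos(q)+n*np.sin(q))+t*(Y*np.sin(q)-n*np.cos(q))
E
python3 - <<'E'
from h import *
# mat
obs=[("scene",(244,212),(1,1)),("scene",(322,261),(1,-1)),("scene",(277.5,324.5),(-1,-1)),("scene",(196,266),(-1,1)),
 ("side",(263,200),(1,-1)),("side",(336,191),(-1,-1)),("side",(371.3,262),(-1,1)),("side",(301,273),(1,1))]
f=lambda x:np.concatenate([proj(c,T(x[0],x[1],x[2],[.105*k[0],.135*k[1],.008]))-u for c,u,k in obs])
r=least_squares(f,[.6,-.1,0],loss='soft_l1');print("mat",r.x);print(f(r.x).reshape(-1,2).round(1))
tb=lambda y:.198*up+Y*y; tf=lambda y:.198*up-.012*n+Y*y
o=[("scene",(178,116),lambda q:tb(.1)),("scene",(176.6,117.3),lambda q:tf(.1)),("scene",(227.2,154.4),lambda q:tf(-.1)),("scene",(228.8,152.8),lambda q:tb(-.1)),
("side",(291.3,335.5),lambda q:tb(.1)),("side",(298,334.),lambda q:tf(.1)),("side",(279.3,235),lambda q:tb(-.1)),("side",(282.5,235),lambda q:tf(-.1)),
("side",(248.6,297.),lambda q:legpt(q,.076,.184,-.005)),("side",(252.7,300.2),lambda q:legpt(q,.076,.184,.005)),("side",(270.7,350),lambda q:legpt(q,.092,.036,.005))]
f=lambda x:np.concatenate([proj(c,T(x[0],x[1],x[2],k(x[3]),.012))-u for c,u,k in o])
r=least_squares(f,[.6,.3,0,1.],loss='soft_l1');print("stand",r.x);print(f(r.x).reshape(-1,2).round(1))
for nm,c,u,z in [("mill","scene",(334.5,221),.15),("mill","side",(241,152),.15),("salt","scene",(358.5,278),.09),("salt","side",(262,154),.09),("jar","scene",(239,142),.095),("jar","side",(223.5,313),.095)]:
    print(nm,ray(c,*u,z).round(3))
E
```

```text
mat [ 0.55738364 -0.14885931  0.22188223]
[[ -0.1  -0.7]
 [  1.    0. ]
 [  0.3   0.7]
 [ -0.3   0.3]
 [  0.3   0. ]
 [  0.1  -0.4]
 [  2.   -0. ]
 [-15.5   3.4]]
stand [0.5893509  0.16097454 0.10412052 0.72419408]
[[ 0.  -1.6]
 [-2.1 -1.4]
 [-1.6  0.1]
 [ 0.2 -0.1]
 [-0.5 -0.2]
 [ 1.1 -0.5]
 [-2.  -0.9]
 [ 1.3 -2.5]
 [-0.5  0.4]
 [ 0.  -0.4]
 [-0.1  1.2]]
mill [ 0.732 -0.236  0.15 ]
mill [ 0.745 -0.277  0.15 ]
salt [ 0.691 -0.366  0.09 ]
salt [ 0.696 -0.36   0.09 ]
jar [0.743 0.156 0.095]
jar [0.745 0.16  0.095]
```

```bash
cat >> h.py <<'E'
def tri(a,b):
    A=[];
    for nme,(u,v) in (("scene",a),("side",b)):
        m=CM[nme];E=m["extrinsics"]; d=E[:3,:3]@np.array([(u-m["cx"])/m["fx"],(v-m["cy"])/m["fy"],1]); A.append((E[:3,3],d/np.linalg.norm(d)))
    M=np.zeros((3,3));bb=np.zeros(3)
    for o,d in A:
        P=np.eye(3)-np.outer(d,d);M+=P;bb+=P@o
    return np.linalg.solve(M,bb)
def toolR(yaw,tilt,sgn=1):
    # z=-up(tilt), y=n*sgn
    u=np.array([np.sin(tilt),0,np.cos(tilt)]); nn=np.array([np.cos(tilt),0,-np.sin(tilt)])
    z=-u;y=nn*sgn;x=np.cross(y,z)
    return R.from_euler('z',yaw)*R.from_matrix(np.column_stack([x,y,z]))
def rows(p,q,pt,qt,nrow):
    """rows from pose (p,R q) to (pt,qt): straight line, slerp"""
    w=(q.inv()*qt).as_rotvec(); out=[];
    for i in range(nrow):
        cur=q*R.from_rotvec(w*i/nrow)
        d=cur.inv().apply((pt-p)/nrow)/.06; a_=w/nrow/.08
        out.append(np.r_[d,a_])
    return np.array(out)
def show(rw):
    print("max",abs(rw).max().round(2))
    for r_ in rw: print(dict(zip(["dx","dy","dz","ax","ay","az"],[float(v) for v in r_.round(2)])))
def pose():
    s=get_state(); return s["tcp_pos"],R.from_rotvec(s["tool_rot"]),s
E
cat > st.py <<'E'
ST=dict(x=.5894,y=.161,yaw=.104); q0=.724
MAT=(.5574,-.1489,.222)
E
python3 - <<'E'
from h import *; from st import *
print("knob",tri((302,132),(164,236)), "handle top",tri((310,108),(150,200)),"spout",tri((258,151),(228,263)))
print("mill",tri((334.5,221),(243,162)))
o=[("scene",(244,212),(1,1)),("scene",(322,261),(1,-1)),("scene",(277.5,324.5),(-1,-1)),("scene",(196,266),(-1,1)),
 ("side",(263,200),(1,-1)),("side",(336,191),(-1,-1)),("side",(371.3,262),(-1,1))]
f=lambda x:np.concatenate([proj(c,T(x[0],x[1],x[2],[.105*k[0],.135*k[1],.008]))-u for c,u,k in o])
r=least_squares(f,[.6,-.1,0]);print("mat",r.x);print(f(r.x).reshape(-1,2).round(1))
qt=toolR(ST['yaw'],.26)
# insertion point: fingertip centre at slope s=.160,n=.022,y=.012
tip=lambda s,nn,y:T(ST['x'],ST['y'],ST['yaw'],up*s+n*nn+Y*y,.012)
for s in (.16,.26):
    t=tip(s,.022,.012); print("tip",t.round(3),"tcp",(t-.166*qt.apply([0,0,1])).round(3))
E
```

```text
knob [0.87159029 0.02447399 0.15053655] handle top [0.88524406 0.01659284 0.23738034] spout [0.74474191 0.07053321 0.12767925]
mill [ 0.73543609 -0.23568779  0.14720041]
mat [ 0.55838082 -0.1483394   0.21785401]
[[ 0.3 -1.1]
 [ 1.1 -0.1]
 [ 0.2  0.3]
 [-0.  -0.3]
 [ 0.1  0. ]
 [-0.  -0.2]
 [ 1.5  0.3]]
tip [0.65  0.179 0.161] tcp [0.693 0.184 0.321]
tip [0.676 0.182 0.258] tcp [0.718 0.187 0.418]
```

```bash
python3 - <<'E'
from h import *; from st import *
p,q,s=pose()
show(rows(p,q,np.array([.72,.187,.45]),toolR(ST['yaw'],.26),20)[[0,5,10,15,19]])
w=rows(p,q,np.array([.72,.187,.45]),toolR(ST['yaw'],.26),20)[:12]; show(w)
E
```

```text
max 0.77
{'dx': 0.61, 'dy': -0.41, 'dz': -0.04, 'ax': 0.14, 'ay': -0.1, 'az': -0.77}
{'dx': 0.7, 'dy': -0.21, 'dz': -0.05, 'ax': 0.14, 'ay': -0.1, 'az': -0.77}
{'dx': 0.73, 'dy': 0.01, 'dz': -0.07, 'ax': 0.14, 'ay': -0.1, 'az': -0.77}
{'dx': 0.69, 'dy': 0.23, 'dz': -0.11, 'ax': 0.14, 'ay': -0.1, 'az': -0.77}
{'dx': 0.61, 'dy': 0.38, 'dz': -0.14, 'ax': 0.14, 'ay': -0.1, 'az': -0.77}
max 0.77
{'dx': 0.61, 'dy': -0.41, 'dz': -0.04, 'ax': 0.14, 'ay': -0.1, 'az': -0.77}
{'dx': 0.63, 'dy': -0.37, 'dz': -0.04, 'ax': 0.14, 'ay': -0.1, 'az': -0.77}
{'dx': 0.66, 'dy': -0.33, 'dz': -0.04, 'ax': 0.14, 'ay': -0.1, 'az': -0.77}
{'dx': 0.67, 'dy': -0.29, 'dz': -0.04, 'ax': 0.14, 'ay': -0.1, 'az': -0.77}
{'dx': 0.69, 'dy': -0.25, 'dz': -0.04, 'ax': 0.14, 'ay': -0.1, 'az': -0.77}
{'dx': 0.7, 'dy': -0.21, 'dz': -0.05, 'ax': 0.14, 'ay': -0.1, 'az': -0.77}
{'dx': 0.72, 'dy': -0.16, 'dz': -0.05, 'ax': 0.14, 'ay': -0.1, 'az': -0.77}
{'dx': 0.72, 'dy': -0.12, 'dz': -0.05, 'ax': 0.14, 'ay': -0.1, 'az': -0.77}
{'dx': 0.73, 'dy': -0.08, 'dz': -0.06, 'ax': 0.14, 'ay': -0.1, 'az': -0.77}
{'dx': 0.73, 'dy': -0.03, 'dz': -0.07, 'ax': 0.14, 'ay': -0.1, 'az': -0.77}
{'dx': 0.73, 'dy': 0.01, 'dz': -0.07, 'ax': 0.14, 'ay': -0.1, 'az': -0.77}
{'dx': 0.73, 'dy': 0.06, 'dz': -0.08, 'ax': 0.14, 'ay': -0.1, 'az': -0.77}
```

Request:
{"name": "send_rows", "arguments": {"steps": [{"dx": 0.6,"dy": -0.4,"dz": -0.05,"ax": 0.14,"ay": -0.1,"az": -0.77,"fingers": 0},{"dx": 0.63,"dy": -0.37,"dz": -0.05,"ax": 0.14,"ay": -0.1,"az": -0.77,"fingers": 0},{"dx": 0.66,"dy": -0.33,"dz": -0.05,"ax": 0.14,"ay": -0.1,"az": -0.77,"fingers": 0},{"dx": 0.67,"dy": -0.29,"dz": -0.05,"ax": 0.14,"ay": -0.1,"az": -0.77,"fingers": 0},{"dx": 0.69,"dy": -0.25,"dz": -0.05,"ax": 0.14,"ay": -0.1,"az": -0.77,"fingers": 0},{"dx": 0.7,"dy": -0.21,"dz": -0.05,"ax": 0.14,"ay": -0.1,"az": -0.77,"fingers": 0},{"dx": 0.72,"dy": -0.16,"dz": -0.05,"ax": 0.14,"ay": -0.1,"az": -0.77,"fingers": 0},{"dx": 0.72,"dy": -0.12,"dz": -0.05,"ax": 0.14,"ay": -0.1,"az": -0.77,"fingers": 0},{"dx": 0.73,"dy": -0.08,"dz": -0.06,"ax": 0.14,"ay": -0.1,"az": -0.77,"fingers": 0},{"dx": 0.73,"dy": -0.03,"dz": -0.07,"ax": 0.14,"ay": -0.1,"az": -0.77,"fingers": 0},{"dx": 0.73,"dy": 0.0,"dz": -0.07,"ax": 0.14,"ay": -0.1,"az": -0.77,"fingers": 0},{"dx": 0.73,"dy": 0.06,"dz": -0.08,"ax": 0.14,"ay": -0.1,"az": -0.77,"fingers": 0}]}}

```text
time: 1.65
tcp_pos: [0.5383, -0.1041, 0.4322]
tool_rot: [-2.502, -1.692, 0.193]
wrist_force: [-0.0, -0.6, -0.3]
finger_gap: 0.0005
```

```bash
python3 - <<'E'
from h import *; from st import *
p,q,s=pose()
print(p,s['time'],s['joint_pos'],s['finger_gap'],s['wrist_force'])
print((q.inv()*toolR(ST['yaw'],.26)).as_rotvec())
w=rows(p,q,np.array([.72,.187,.45]),toolR(ST['yaw'],.26),11); show(w)
E
```

```text
[ 0.53825035 -0.10406481  0.43216962] 1.65 [ 0.34711452  0.61164032 -0.40405114  1.68183439  0.23071437  1.07244556
 -0.52017171] 0.000526836601504611 [-0.02611342 -0.6474225  -0.31601593]
[ 0.08123168 -0.06294499 -0.47971217]
max 0.55
{'dx': 0.51, 'dy': 0.08, 'dz': -0.06, 'ax': 0.09, 'ay': -0.07, 'az': -0.55}
{'dx': 0.51, 'dy': 0.11, 'dz': -0.07, 'ax': 0.09, 'ay': -0.07, 'az': -0.55}
{'dx': 0.5, 'dy': 0.13, 'dz': -0.07, 'ax': 0.09, 'ay': -0.07, 'az': -0.55}
{'dx': 0.49, 'dy': 0.15, 'dz': -0.07, 'ax': 0.09, 'ay': -0.07, 'az': -0.55}
{'dx': 0.49, 'dy': 0.17, 'dz': -0.08, 'ax': 0.09, 'ay': -0.07, 'az': -0.55}
{'dx': 0.48, 'dy': 0.19, 'dz': -0.08, 'ax': 0.09, 'ay': -0.07, 'az': -0.55}
{'dx': 0.47, 'dy': 0.21, 'dz': -0.09, 'ax': 0.09, 'ay': -0.07, 'az': -0.55}
{'dx': 0.46, 'dy': 0.23, 'dz': -0.09, 'ax': 0.09, 'ay': -0.07, 'az': -0.55}
{'dx': 0.45, 'dy': 0.25, 'dz': -0.09, 'ax': 0.09, 'ay': -0.07, 'az': -0.55}
{'dx': 0.44, 'dy': 0.27, 'dz': -0.1, 'ax': 0.09, 'ay': -0.07, 'az': -0.55}
{'dx': 0.42, 'dy': 0.28, 'dz': -0.1, 'ax': 0.09, 'ay': -0.07, 'az': -0.55}
```

Tracking is near-perfect. Continuing.

Request:
{"name": "send_rows", "arguments": {"steps": [{"dx": 0.51,"dy": 0.08,"dz": -0.06,"ax": 0.09,"ay": -0.07,"az": -0.55,"fingers": 0},{"dx": 0.51,"dy": 0.11,"dz": -0.07,"ax": 0.09,"ay": -0.07,"az": -0.55,"fingers": 0},{"dx": 0.5,"dy": 0.13,"dz": -0.07,"ax": 0.09,"ay": -0.07,"az": -0.55,"fingers": 0},{"dx": 0.49,"dy": 0.15,"dz": -0.07,"ax": 0.09,"ay": -0.07,"az": -0.55,"fingers": 0},{"dx": 0.49,"dy": 0.17,"dz": -0.08,"ax": 0.09,"ay": -0.07,"az": -0.55,"fingers": 0},{"dx": 0.48,"dy": 0.19,"dz": -0.08,"ax": 0.09,"ay": -0.07,"az": -0.55,"fingers": 0},{"dx": 0.47,"dy": 0.21,"dz": -0.09,"ax": 0.09,"ay": -0.07,"az": -0.55,"fingers": 0},{"dx": 0.46,"dy": 0.23,"dz": -0.09,"ax": 0.09,"ay": -0.07,"az": -0.55,"fingers": 0},{"dx": 0.45,"dy": 0.25,"dz": -0.09,"ax": 0.09,"ay": -0.07,"az": -0.55,"fingers": 0},{"dx": 0.44,"dy": 0.27,"dz": -0.1,"ax": 0.09,"ay": -0.07,"az": -0.55,"fingers": 0},{"dx": 0.42,"dy": 0.28,"dz": -0.1,"ax": 0.09,"ay": -0.07,"az": -0.55,"fingers": 0},{"fingers": 0}]}}

```text
validation failed for argument at $.st...
```

```bash
cat > snap.py <<'E'
import sys,cv2
from h import *
p,q,s=pose(); print(p.round(4),s['time'],s['joint_pos'].round(2),s['wrist_force'].round(2),s['finger_gap'])
k=sys.argv[1]
for nme in sys.argv[2:]:
    if nme=="wrist": print("E",viewer.camera_model("wrist")["extrinsics"].round(4).tolist())
    cv2.imwrite(f"pics/{nme}{k}.png",viewer.snapshot(nme)[:,:,::-1])
E
python3 snap.py 1 wrist side
python3 - <<'E'
from h import *; from st import *
p,q,s=pose(); print((q.inv()*toolR(ST['yaw'],.26)).as_rotvec())
E
```

```text
[ 0.5383 -0.1041  0.4322] 1.65 [ 0.35  0.61 -0.4   1.68  0.23  1.07 -0.52] [-0.03 -0.65 -0.32] 0.000526836601504611
E [[0.9143, -0.2934, -0.2791, 0.5666], [-0.3697, -0.8861, -0.2794, -0.0239], [-0.1653, 0.3587, -0.9187, 0.4089], [0.0, 0.0, 0.0, 1.0]]
[ 0.08433443 -0.06682689 -0.47133617]
```

View pics/wrist1.png

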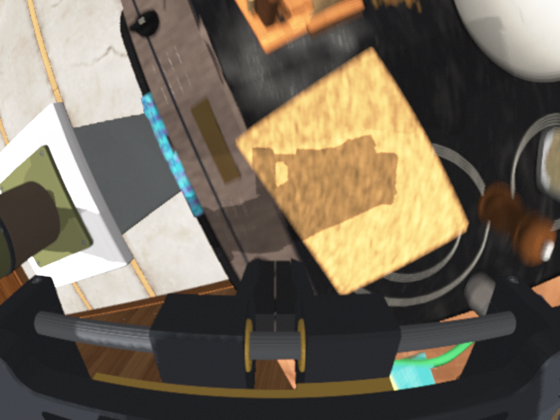

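View pics/side1.png

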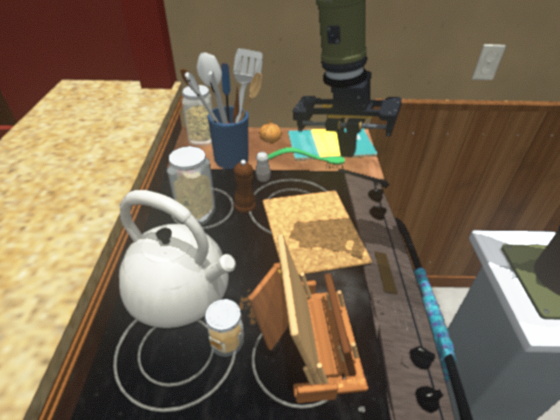

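The second call was refused, probably because the last row lacked keys. The wrist picture shows the whole mat, with corners near (370,48), (467,225), (340,293) and (237,142). Resending with every key filled in.

Request:
{"name": "send_rows", "arguments": {"steps": [{"dx": 0.51,"dy": 0.08,"dz": -0.06,"ax": 0.09,"ay": -0.07,"az": -0.55,"fingers": 0},{"dx": 0.51,"dy": 0.11,"dz": -0.07,"ax": 0.09,"ay": -0.07,"az": -0.55,"fingers": 0},{"dx": 0.5,"dy": 0.13,"dz": -0.07,"ax": 0.09,"ay": -0.07,"az": -0.55,"fingers": 0},{"dx": 0.49,"dy": 0.15,"dz": -0.07,"ax": 0.09,"ay": -0.07,"az": -0.55,"fingers": 0},{"dx": 0.49,"dy": 0.17,"dz": -0.08,"ax": 0.09,"ay": -0.07,"az": -0.55,"fingers": 0},{"dx": 0.48,"dy": 0.19,"dz": -0.08,"ax": 0.09,"ay": -0.07,"az": -0.55,"fingers": 0},{"dx": 0.47,"dy": 0.21,"dz": -0.09,"ax": 0.09,"ay": -0.07,"az": -0.55,"fingers": 0},{"dx": 0.46,"dy": 0.23,"dz": -0.09,"ax": 0.09,"ay": -0.07,"az": -0.55,"fingers": 0},{"dx": 0.45,"dy": 0.25,"dz": -0.09,"ax": 0.09,"ay": -0.07,"az": -0.55,"fingers": 0},{"dx": 0.44,"dy": 0.27,"dz": -0.1,"ax": 0.09,"ay": -0.07,"az": -0.55,"fingers": 0},{"dx": 0.42,"dy": 0.28,"dz": -0.1,"ax": 0.09,"ay": -0.07,"az": -0.55,"fingers": 0},{"dx": 0,"dy": 0,"dz": 0,"ax": 0,"ay": 0,"az": 0,"fingers": 0}]}}

```text
time: 3.25
tcp_pos: [0.7234, 0.1906, 0.4431]
tool_rot: [-1.964, -2.203, 0.303]
wrist_force: [-0.2, 0.4, 0.2]
finger_gap: 0.0005
```

```bash
python3 snap.py 2 wrist side
python3 - <<'E'
from h import *; from st import *
p,q,s=pose(); print((q.inv()*toolR(ST['yaw'],.26)).as_rotvec())
E
```

```text
[0.7234 0.1906 0.4431] 3.25 [-0.15  0.96 -0.48  0.86  0.3   1.64 -0.4 ] [-0.25  0.35  0.24] 0.0005000116643611217
E [[0.9578, 0.1949, -0.2111, 0.7088], [0.1103, -0.9279, -0.3562, 0.2751], [-0.2653, 0.3179, -0.9103, 0.4234], [0.0, 0.0, 0.0, 1.0]]
[-0.00847092  0.00943032  0.00558012]
```

View pics/wrist2.png

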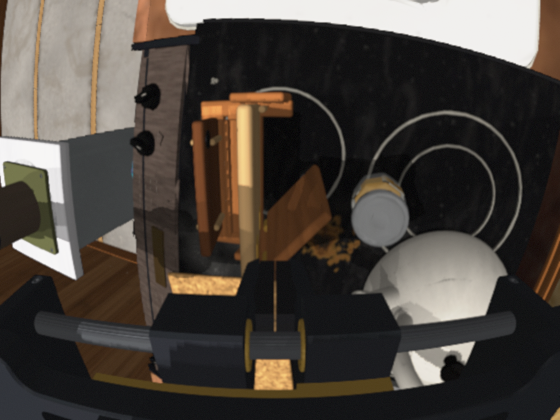

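View pics/side2.png

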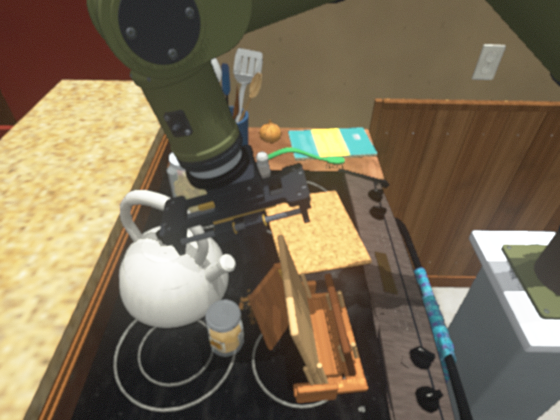

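```bash
cat >> h.py <<'E'
def projw(E,P):
    m=viewer.camera_model("wrist"); p=E[:3,:3].T@(np.asarray(P)-E[:3,3])
    th=np.arctan2(np.hypot(p[0],p[1]),p[2]); ph=np.arctan2(p[1],p[0]); r=m["fx"]*th
    return np.array([m["cx"]+r*np.cos(ph),m["cy"]+r*np.sin(ph)])
E
python3 - <<'E'
from h import *; from st import *
import cv2
p,q,s=pose(); E=viewer.camera_model("wrist")["extrinsics"]
tip=p+q.apply([0,0,.166]); print("tip",tip,proj("side",tip),projw(E,tip))
np.save("Ew2.npy",E)
im=cv2.imread("pics/wrist2.png")
x0,y0,x1,y1,f=180,80,345,280,3
c=cv2.resize(im[y0:y1,x0:x1],None,fx=f,fy=f,interpolation=cv2.INTER_CUBIC)
for x in range(180,x1,20): cv2.putText(c,str(x),((x-x0)*f,10),0,.35,(0,0,255),1)
for y in range(80,y1,20): cv2.putText(c,str(y),(0,(y-y0)*f+4),0,.35,(0,0,255),1)
cv2.imwrite("pics/wz2.png",c)
tb=lambda y:.198*up+Y*y; tf=lambda y:.198*up-.012*n+Y*y
for k,P in dict(tbp=tb(.1),tfp=tf(.1),tbm=tb(-.1),tfm=tf(-.1),legi=legpt(q0,.076,.184,.005),lego=legpt(q0,.076,.184,-.005),foot=legpt(q0,.092,.036,.005)).items():
    print(k,projw(E,T(ST['x'],ST['y'],ST['yaw'],P,.012)).round(1))
E
```

```text
tip [0.67981124 0.18138295 0.28390735] [256.56488916 251.14090815] [273.362141   277.08868387]
tbp [248.5  98.7]
tfp [231.7  99.1]
tbm [253.3 329.6]
tfm [240.4 329.3]
legi [320.2 205.5]
lego [328.8 213.3]
foot [314.  158.7]
```

View pics/wz2.png

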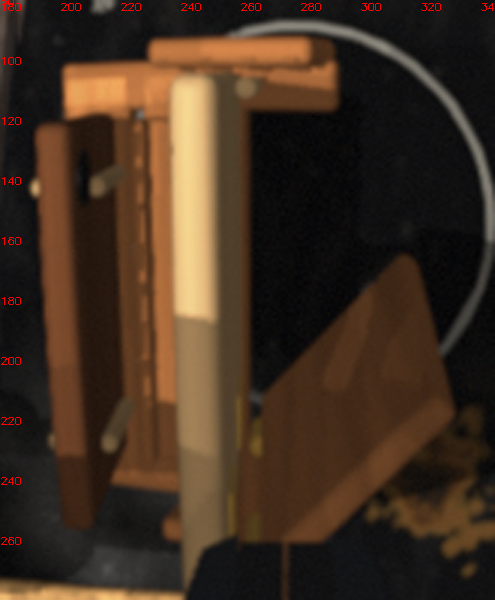

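```bash
python3 - <<'E'
from h import *
Ew=np.load("Ew2.npy")
tb=lambda y:.198*up+Y*y; tf=lambda y:.198*up-.012*n+Y*y
o=[("scene",(178,116),lambda q:tb(.1)),("scene",(176.6,117.3),lambda q:tf(.1)),("scene",(227.2,154.4),lambda q:tf(-.1)),("scene",(228.8,152.8),lambda q:tb(-.1)),
("side",(291.3,335.5),lambda q:tb(.1)),("side",(298,334.),lambda q:tf(.1)),("side",(279.3,235),lambda q:tb(-.1)),("side",(282.5,235),lambda q:tf(-.1)),
("side",(248.6,297.),lambda q:legpt(q,.076,.184,-.005)),("side",(252.7,300.2),lambda q:legpt(q,.076,.184,.005)),("side",(270.7,350),lambda q:legpt(q,.092,.036,.005)),
("w",(252.3,105.5),lambda q:tb(.1)),("w",(237.3,105.5),lambda q:tf(.1)),("w",(326.7,212.5),lambda q:legpt(q,.076,.184,.005)),("w",(331.7,217.3),lambda q:legpt(q,.076,.184,-.005)),("w",(315,164.3),lambda q:legpt(q,.092,.036,.005))]
pr=lambda c,P: projw(Ew,P) if c=="w" else proj(c,P)
for sel in ("wss","w","ss"):
    oo=[k for k in o if (sel=="wss") or (k[0]=="w")==(sel=="w")]
    f=lambda x:np.concatenate([pr(c,T(x[0],x[1],x[2],k(x[3]),.012))-u for c,u,k in oo])
    r=least_squares(f,[.6,.3,0,1.],loss='soft_l1');print(sel,r.x.round(4)); print(f(r.x).reshape(-1,2).round(1).tolist())
# wrist y edges: board edge line x vs y
E
```

```text
wss [0.5917 0.158  0.098  0.7235]
[[1.6, -1.5], [-0.5, -1.3], [-0.2, 0.5], [1.6, 0.3], [-2.7, -2.3], [-1.1, -2.6], [-3.0, -2.3], [0.3, -3.8], [-1.9, -1.5], [-1.4, -2.3], [-1.4, -0.6], [-0.4, -1.8], [-2.2, -1.7], [-4.3, -2.2], [-0.8, 0.7], [0.6, -2.5]]
w [0.593  0.1566 0.1014 0.725 ]
[[0.8, 0.0], [-1.1, 0.2], [-2.9, -0.7], [0.6, 2.3], [1.5, -1.4]]
ss [0.5894 0.161  0.1041 0.7242]
[[0.0, -1.6], [-2.1, -1.4], [-1.6, 0.1], [0.2, -0.1], [-0.5, -0.2], [1.1, -0.5], [-2.0, -0.9], [1.3, -2.5], [-0.5, 0.4], [0.0, -0.4], [-0.1, 1.2]]
```

```bash
cat > st.py <<'E'
ST=dict(x=.5915,y=.158,yaw=.101); q0=.724
MAT=(.558,-.1487,.219)
E
cat >> h.py <<'E'
def S2W(s,nn,y,st,z=.012): return T(st['x'],st['y'],st['yaw'],up*s+n*nn+Y*y,z)
def W2S(P,st,z=.012):
    v=R.from_euler('z',-st['yaw']).apply(np.asarray(P)-[st['x'],st['y'],z]); return np.array([v@up,v@n,v[1]])
E
python3 - <<'E'
from h import *; from st import *
p,q,s=pose(); qt=toolR(ST['yaw'],.26)
print("tip now s,n,y",W2S(p+q.apply([0,0,.166]),ST))
w=lambda s,nn,y: S2W(s,nn,y,ST)-qt.apply([0,0,.166])
A=w(.23,.024,.016); B=w(.16,.024,.016)
show(rows(p,q,A,qt,5)); show(rows(A,qt,B,qt,4)[:1])
E
```

```text
tip now s,n,y [0.28596205 0.01728451 0.0143595 ]
max 0.19
{'dx': 0.0, 'dy': 0.02, 'dz': 0.19, 'ax': -0.02, 'ay': 0.03, 'az': 0.02}
{'dx': 0.0, 'dy': 0.02, 'dz': 0.19, 'ax': -0.02, 'ay': 0.03, 'az': 0.02}
{'dx': 0.0, 'dy': 0.02, 'dz': 0.19, 'ax': -0.02, 'ay': 0.03, 'az': 0.02}
{'dx': 0.0, 'dy': 0.02, 'dz': 0.19, 'ax': -0.02, 'ay': 0.03, 'az': 0.02}
{'dx': 0.0, 'dy': 0.02, 'dz': 0.19, 'ax': -0.02, 'ay': 0.03, 'az': 0.02}
max 0.29
{'dx': 0.0, 'dy': 0.0, 'dz': 0.29, 'ax': 0.0, 'ay': 0.0, 'az': 0.0}
```

Request:
{"name": "send_rows", "arguments": {"steps": [{"dx": 0,"dy": 0.03,"dz": 0.19,"ax": -0.02,"ay": 0.03,"az": 0.02,"fingers": 0},{"dx": 0,"dy": 0.03,"dz": 0.19,"ax": -0.02,"ay": 0.03,"az": 0.02,"fingers": 0},{"dx": 0,"dy": 0.02,"dz": 0.19,"ax": -0.02,"ay": 0.03,"az": 0.02,"fingers": 0},{"dx": 0,"dy": 0.02,"dz": 0.19,"ax": -0.02,"ay": 0.03,"az": 0.02,"fingers": 0},{"dx": 0,"dy": 0.02,"dz": 0.19,"ax": -0.02,"ay": 0.03,"az": 0.02,"fingers": 0},{"dx": 0,"dy": 0,"dz": 0,"ax": 0,"ay": 0,"az": 0,"fingers": 0}]}}

```text
time: 4.1
tcp_pos: [0.7144, 0.1811, 0.3827]
tool_rot: [-1.987, -2.184, 0.289]
wrist_force: [-0.4, 0.8, -0.4]
finger_gap: 0.0005
```

```bash
python3 snap.py 3 wrist
python3 - <<'E'
from h import *; from st import *
p,q,s=pose(); print((q.inv()*toolR(ST['yaw'],.26)).as_rotvec()); print("tip",W2S(p+q.apply([0,0,.166]),ST))
E
```

```text
[0.7144 0.1811 0.3827] 4.1 [-0.12  0.98 -0.48  1.01  0.31  1.48 -0.43] [-0.43  0.79 -0.41] 0.0004905043700548571
E [[0.9617, 0.1736, -0.2122, 0.7016], [0.0916, -0.9329, -0.3484, 0.266], [-0.2584, 0.3156, -0.913, 0.3632], [0.0, 0.0, 0.0, 1.0]]
[-0.00083214 -0.0003109  -0.00643447]
tip [0.22505806 0.02495659 0.01076974]
```

View pics/wrist3.png

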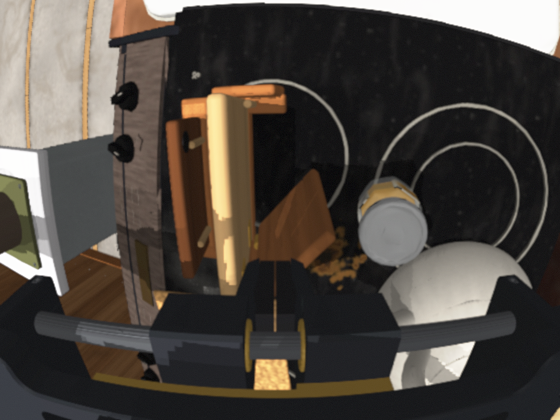

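The closed fingers hang just over the gap behind the board, with the board's top at (228,190) and the leg at (300,230). Shift 6 mm in +y, then insert 65 mm.

Request:
{"name": "send_rows", "arguments": {"steps": [{"dx": 0.1,"dy": 0,"dz": 0,"ax": 0,"ay": 0,"az": -0.06,"fingers": 0},{"dx": 0.02,"dy": 0,"dz": 0.2,"ax": 0,"ay": 0,"az": 0,"fingers": 0},{"dx": 0.02,"dy": 0,"dz": 0.2,"ax": 0,"ay": 0,"az": 0,"fingers": 0},{"dx": 0,"dy": 0,"dz": 0.2,"ax": 0,"ay": 0,"az": 0,"fingers": 0},{"dx": 0,"dy": 0,"dz": 0.2,"ax": 0,"ay": 0,"az": 0,"fingers": 0},{"dx": 0,"dy": 0,"dz": 0.2,"ax": 0,"ay": 0,"az": 0,"fingers": 0},{"dx": 0,"dy": 0,"dz": 0,"ax": 0,"ay": 0,"az": 0,"fingers": 0}]}}

```text
time: 5.03
tcp_pos: [0.6971, 0.1891, 0.3214]
tool_rot: [-1.981, -2.19, 0.287]
wrist_force: [-0.2, -0.0, -0.6]
finger_gap: 0.0008
```

```bash
python3 snap.py 4 wrist side scene
python3 - <<'E'
from h import *; from st import *
p,q,s=pose(); print((q.inv()*toolR(ST['yaw'],.26)).as_rotvec()); print("tip",W2S(p+q.apply([0,0,.166]),ST))
E
```

```text
[0.6971 0.1891 0.3214] 5.025 [-0.12  1.02 -0.48  1.13  0.33  1.33 -0.47] [-0.18 -0.01 -0.56] 0.0008209943807992152
E [[0.9614, 0.1784, -0.2093, 0.6839], [0.0973, -0.9325, -0.3477, 0.2739], [-0.2573, 0.3139, -0.9139, 0.302], [0.0, 0.0, 0.0, 1.0]]
[ 0.00253582 -0.00160024 -0.00087394]
tip [0.16277364 0.02573552 0.02074392]
```

View pics/wrist4.png

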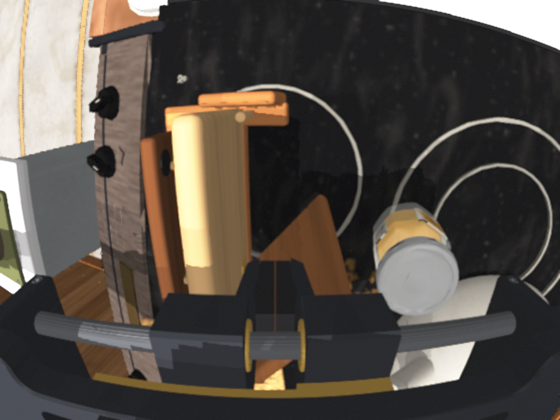

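View pics/side4.png

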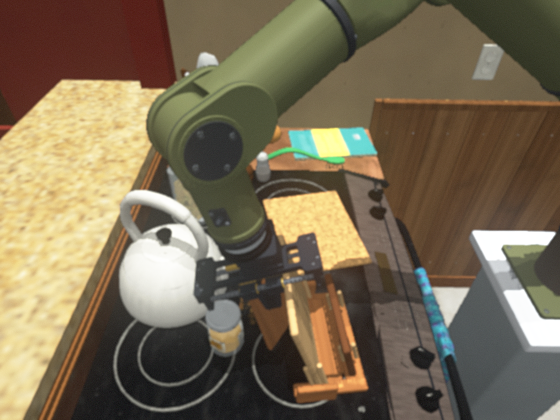

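```bash
python3 - <<'E'
from h import *
print(tri((274,130),(205,250)),tri((272,118),(195,225)),tri((338,140),(125,210)))
for u,v in((274,130),(272,118)):
  print([ray("scene",u,v,z).round(3).tolist() for z in(.15,.2,.24)])
E
```

```text
[0.79364234 0.0695974  0.16883138] [0.79611898 0.06715469 0.22429044] [ 0.9575522  -0.0527762   0.13659354]
[[0.818, 0.083, 0.15], [0.789, 0.049, 0.2], [0.765, 0.022, 0.24]]
[[0.844, 0.122, 0.15], [0.813, 0.085, 0.2], [0.789, 0.056, 0.24]]
```

Request:
{"name": "send_rows", "arguments": {"steps": [{"dx": -0.08,"dy": 0.03,"dz": 0,"ax": 0,"ay": 0,"az": -0.1,"fingers": 0},{"dx": -0.08,"dy": 0.03,"dz": 0,"ax": 0,"ay": 0,"az": -0.1,"fingers": 0},{"dx": -0.08,"dy": 0.03,"dz": 0,"ax": 0,"ay": 0,"az": -0.1,"fingers": 0},{"dx": -0.08,"dy": 0.03,"dz": 0,"ax": 0,"ay": 0,"az": -0.1,"fingers": 0},{"dx": -0.08,"dy": 0.03,"dz": 0,"ax": 0,"ay": 0,"az": -0.1,"fingers": 0},{"dx": -0.08,"dy": 0.03,"dz": 0,"ax": 0,"ay": 0,"az": -0.1,"fingers": 0}]}}

```text
time: 5.92
tcp_pos: [0.7127, 0.1632, 0.322]
tool_rot: [-1.919, -2.239, 0.265]
wrist_force: [-0.3, 2.4, 0.4]
finger_gap: 0.0004
```

```bash
python3 - <<'E'
from h import *; from st import *
p,q,s=pose(); print((q.inv()*toolR(ST['yaw'],.26)).as_rotvec()); print("tip",W2S(p+q.apply([0,0,.166]),ST),s['wrist_force'],s['time'])
E
```

```text
[ 0.00590964 -0.00751986  0.05339712]
tip [ 0.16468349  0.03826218 -0.00577359] [-0.32567023  2.42721444  0.43605421] 5.925
```

Request:
{"name": "send_rows", "arguments": {"steps": [{"dx": -0.06,"dy": 0.02,"dz": 0,"ax": 0,"ay": 0,"az": -0.1,"fingers": 0},{"dx": -0.06,"dy": 0.02,"dz": 0,"ax": 0,"ay": 0,"az": -0.1,"fingers": 0},{"dx": -0.06,"dy": 0.02,"dz": 0,"ax": 0,"ay": 0,"az": -0.1,"fingers": 0},{"dx": -0.06,"dy": 0.02,"dz": 0,"ax": 0,"ay": 0,"az": -0.1,"fingers": 0},{"dx": -0.06,"dy": 0.02,"dz": 0,"ax": 0,"ay": 0,"az": 0,"fingers": 0}]}}

```text
time: 6.55
tcp_pos: [0.7219, 0.1449, 0.3195]
tool_rot: [-1.879, -2.269, 0.262]
wrist_force: [-1.1, 2.5, -0.8]
finger_gap: 0.0002
```

```bash
python3 snap.py 5 wrist side; python3 - <<'E'
from h import *; from st import *
p,q,s=pose(); print((q.inv()*toolR(ST['yaw'],.26)).as_rotvec()); print("tip",W2S(p+q.apply([0,0,.166]),ST),s['wrist_force'],s['time'])
E
```

```text
[0.7219 0.1449 0.3195] 6.55 [-0.06  1.04 -0.5   1.07  0.36  1.36 -0.32] [-1.14  2.46 -0.77] 0.00016224626248065706
E [[0.9504, 0.255, -0.1781, 0.7019], [0.1846, -0.9233, -0.3368, 0.2288], [-0.2503, 0.2872, -0.9246, 0.3026], [0.0, 0.0, 0.0, 1.0]]
[ 0.00527083 -0.00620005  0.08627152]
tip [ 0.16409976  0.04603317 -0.02571847] [-0.85082897  0.31496354 -1.59197504] 6.65
```

View pics/wrist5.png

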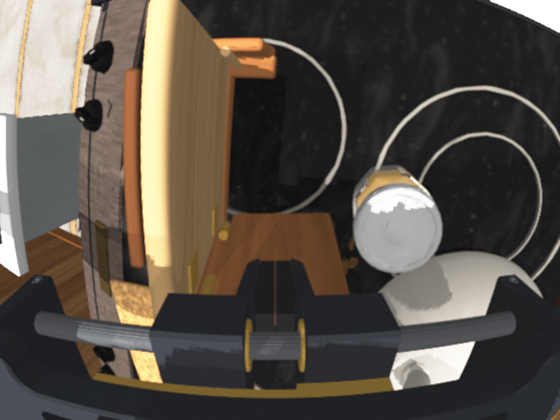

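View pics/side5.png

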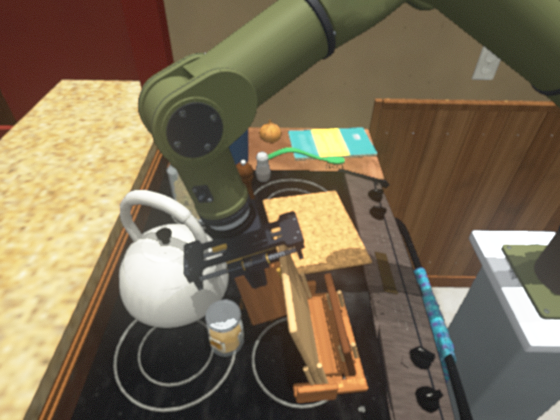

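Request:
{"name": "send_rows", "arguments": {"steps": [{"dx": -0.04,"dy": 0,"dz": 0,"ax": 0,"ay": 0,"az": 0,"fingers": 0},{"dx": -0.04,"dy": 0,"dz": 0,"ax": 0,"ay": 0,"az": 0,"fingers": 0}]}}

```text
time: 6.9
tcp_pos: [0.7228, 0.1409, 0.3196]
tool_rot: [-1.878, -2.268, 0.258]
wrist_force: [-0.4, 3.9, 0.5]
finger_gap: 0.0009
```

Request:
{"name": "send_rows", "arguments": {"steps": [{"dx": -0.03,"dy": 0,"dz": 0,"ax": 0,"ay": 0,"az": 0,"fingers": 0}]}}

```text
time: 7.02
tcp_pos: [0.7231, 0.1396, 0.3197]
tool_rot: [-1.877, -2.268, 0.257]
wrist_force: [0.1, 4.7, 0.0]
finger_gap: 0.0007
```

```bash
python3 - <<'E'
from h import *; from st import *
p,q,s=pose(); print("tip",W2S(p+q.apply([0,0,.166]),ST),s['wrist_force'],s['time'])
E
```

```text
tip [ 0.16456281  0.04657073 -0.02978846] [0.12205945 4.73685946 0.01583282] 7.025
```

Request:
{"name": "send_rows", "arguments": {"steps": [{"dx": -0.03,"dy": 0,"dz": 0,"ax": 0,"ay": 0,"az": 0,"fingers": 0}]}}

```text
time: 7.15
tcp_pos: [0.7234, 0.1383, 0.3198]
tool_rot: [-1.877, -2.269, 0.256]
wrist_force: [0.3, 5.0, 0.3]
finger_gap: 0.0007
```

Request:
{"name": "send_rows", "arguments": {"steps": [{"dx": -0.03,"dy": 0,"dz": 0,"ax": 0,"ay": 0,"az": 0,"fingers": 0}]}}

```text
time: 7.28
tcp_pos: [0.7237, 0.1366, 0.3199]
tool_rot: [-1.877, -2.269, 0.255]
wrist_force: [0.8, 5.0, -0.4]
finger_gap: 0.0004
```

Request:
{"name": "send_rows", "arguments": {"steps": [{"dx": -0.03,"dy": 0,"dz": 0,"ax": 0,"ay": 0,"az": 0,"fingers": 0}]}}

```text
time: 7.4
tcp_pos: [0.7241, 0.135, 0.32]
tool_rot: [-1.876, -2.269, 0.254]
wrist_force: [-0.2, 4.4, 0.9]
finger_gap: 0.0004
```

Request:
{"name": "send_rows", "arguments": {"steps": [{"dx": -0.03,"dy": 0,"dz": 0,"ax": 0,"ay": 0,"az": 0,"fingers": 0}]}}

```text
time: 7.52
tcp_pos: [0.7245, 0.1334, 0.3202]
tool_rot: [-1.876, -2.269, 0.253]
wrist_force: [-0.1, 5.3, 1.7]
finger_gap: 0.0003
```

Request:
{"name": "send_rows", "arguments": {"steps": [{"dx": -0.03,"dy": 0,"dz": 0,"ax": 0,"ay": 0,"az": 0,"fingers": 0}]}}

```text
time: 7.65
tcp_pos: [0.7248, 0.1318, 0.3204]
tool_rot: [-1.876, -2.269, 0.252]
wrist_force: [-1.3, 4.5, 1.3]
finger_gap: 0.0005
```

```bash
python3 snap.py 6 wrist; python3 - <<'E'
from h import *; from st import *
p,q,s=pose(); print("tip",W2S(p+q.apply([0,0,.166]),ST),s['wrist_force'],s['time'])
E=viewer.camera_model("wrist")["extrinsics"]
for qq in (1.4,1.5,1.6,1.65):
    print(qq,[projw(E,T(ST['x'],ST['y'],ST['yaw'],P,.012)).round(1).tolist() for P in (legpt(qq,.092,.036,.005),legpt(qq,.01,.036,.005))])
E
```

```text
[0.7248 0.1318 0.3204] 7.65 [-0.04  1.04 -0.5   1.07  0.36  1.36 -0.3 ] [-1.28  4.48  1.33] 0.00047815909682294254
E [[0.9506, 0.2553, -0.1763, 0.7047], [0.1871, -0.9251, -0.3306, 0.2159], [-0.2475, 0.2812, -0.9272, 0.304], [0.0, 0.0, 0.0, 1.0]]
tip [ 0.16549909  0.04755972 -0.03756201] [-0.90595974  5.39126681  2.16959275] 7.7
1.4 [[331.3, 194.0], [239.4, 201.3]]
1.5 [[331.6, 203.8], [240.0, 202.3]]
1.6 [[330.9, 213.6], [240.6, 203.4]]
1.65 [[330.2, 218.3], [240.8, 204.0]]
```

View pics/wrist6.png

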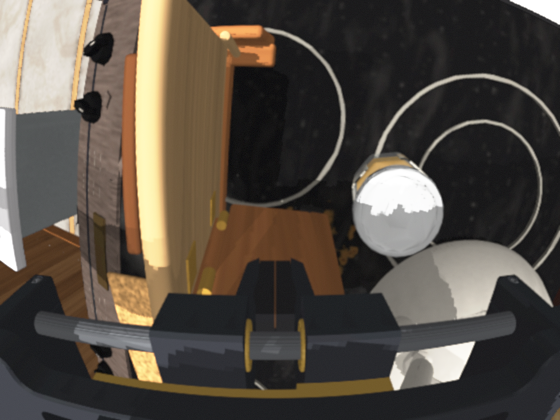

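Request:
{"name": "send_rows", "arguments": {"steps": [{"dx": -0.03,"dy": 0,"dz": 0,"ax": 0,"ay": 0,"az": 0,"fingers": 0}]}}

```text
time: 7.82
tcp_pos: [0.7251, 0.1302, 0.3206]
tool_rot: [-1.875, -2.269, 0.251]
wrist_force: [-0.1, 5.3, 2.7]
finger_gap: 0.0006
```

Request:
{"name": "send_rows", "arguments": {"steps": [{"dx": -0.03,"dy": 0,"dz": 0,"ax": 0,"ay": 0,"az": 0,"fingers": 0}]}}

```text
time: 7.95
tcp_pos: [0.7254, 0.1288, 0.3208]
tool_rot: [-1.874, -2.268, 0.25]
wrist_force: [-1.4, 4.9, 1.8]
finger_gap: 0.0005
```

Request:
{"name": "send_rows", "arguments": {"steps": [{"dx": -0.03,"dy": 0,"dz": 0,"ax": 0,"ay": 0,"az": 0,"fingers": 0}]}}

```text
time: 8.07
tcp_pos: [0.7256, 0.1274, 0.321]
tool_rot: [-1.874, -2.268, 0.249]
wrist_force: [-0.8, 5.6, 1.6]
finger_gap: 0.0002
```

Request:
{"name": "send_rows", "arguments": {"steps": [{"dx": -0.03,"dy": 0,"dz": 0,"ax": 0,"ay": 0,"az": 0,"fingers": 0}]}}

```text
time: 8.2
tcp_pos: [0.7258, 0.1259, 0.3212]
tool_rot: [-1.873, -2.268, 0.248]
wrist_force: [-0.4, 5.5, 1.0]
finger_gap: 0.0003
```

Request:
{"name": "send_rows", "arguments": {"steps": [{"dx": -0.03,"dy": 0,"dz": 0,"ax": 0,"ay": 0,"az": 0,"fingers": 0}]}}

```text
time: 8.32
tcp_pos: [0.7261, 0.1245, 0.3214]
tool_rot: [-1.872, -2.268, 0.248]
wrist_force: [-0.2, 4.4, 1.4]
finger_gap: 0.0006
```

Request:
{"name": "send_rows", "arguments": {"steps": [{"dx": -0.03,"dy": 0,"dz": 0,"ax": 0,"ay": 0,"az": 0,"fingers": 0}]}}

```text
time: 8.45
tcp_pos: [0.7263, 0.123, 0.3216]
tool_rot: [-1.871, -2.268, 0.247]
wrist_force: [-1.0, 5.9, 1.3]
finger_gap: 0.0001
```

```bash
python3 snap.py 7 wrist; python3 - <<'E'
from h import *; from st import *
p,q,s=pose(); print("tip",W2S(p+q.apply([0,0,.166]),ST),s['wrist_force'],s['time'])
E=viewer.camera_model("wrist")["extrinsics"]
for qq in (1.5,1.6,1.65,1.7):
    print(qq,[projw(E,T(ST['x'],ST['y'],ST['yaw'],P,.012)).round(1).tolist() for P in (legpt(qq,.092,.036,.005),legpt(qq,.01,.036,.005))])
E
```

```text
[0.7263 0.123  0.3216] 8.45 [-0.03  1.04 -0.51  1.07  0.36  1.37 -0.28] [-0.97  5.86  1.29] 6.186899453016181e-05
E [[0.9502, 0.2566, -0.1766, 0.7061], [0.1896, -0.9262, -0.3259, 0.2071], [-0.2472, 0.2762, -0.9287, 0.3056], [0.0, 0.0, 0.0, 1.0]]
tip [ 0.16676317  0.04783137 -0.04573491] [-1.35145525  5.18928841  1.9619567 ] 8.5
1.5 [[332.3, 195.6], [240.5, 193.7]]
1.6 [[331.6, 205.4], [241.0, 194.8]]
1.65 [[330.9, 210.2], [241.2, 195.4]]
1.7 [[329.9, 215.0], [241.4, 196.0]]
```

View pics/wrist7.png

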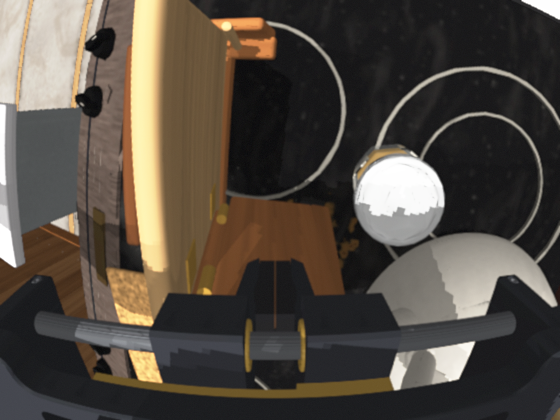

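```bash
python3 - <<'E'
import cv2,numpy as np
L=[]
for k in (6,7):
    im=cv2.imread(f"pics/wrist{k}.png")
    x0,y0,x1,y1,f=190,180,350,310,2
    f=4
    c=cv2.resize(im[y0:y1,x0:x1],None,fx=f,fy=f,interpolation=cv2.INTER_CUBIC)
    for x in range(200,x1,20): cv2.putText(c,str(x),((x-x0)*f,10),0,.35,(0,0,255),1)
    for y in range(180,y1,10): cv2.putText(c,str(y),(0,(y-y0)*f+4),0,.35,(0,0,255),1)
    cv2.imwrite(f"pics/wz{k}.png",c)
E
```

```text
(no output)
```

View pics/wz6.png

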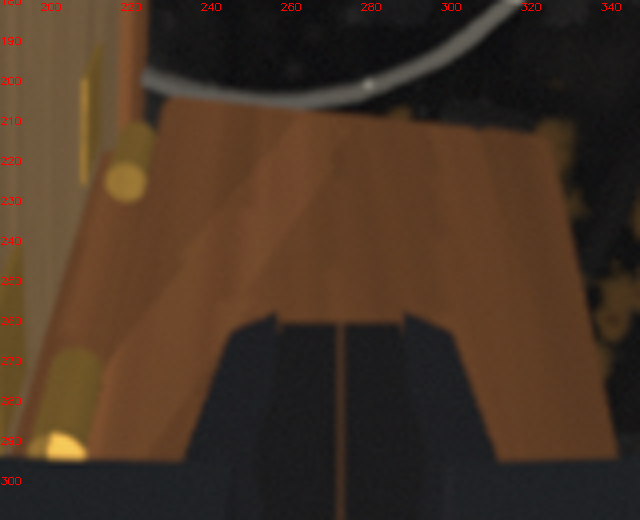

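View pics/wz7.png

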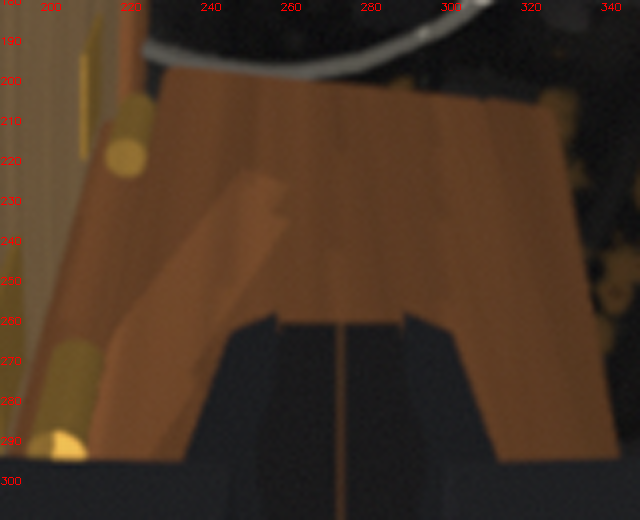

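```bash
python3 snap.py 8 side scene wrist; python3 - <<'E'
import cv2
a=cv2.imread("pics/scene8.png"); b=cv2.imread("pics/side8.png")
def z(im,x0,y0,x1,y1,f,n):
    c=cv2.resize(im[y0:y1,x0:x1],None,fx=f,fy=f,interpolation=cv2.INTER_CUBIC)
    for x in range((x0+19)//20*20,x1,20):
        cv2.putText(c,str(x),((x-x0)*f,10),0,.35,(0,0,255),1)
    for y in range((y0+19)//20*20,y1,20):
        cv2.putText(c,str(y),(0,(y-y0)*f+4),0,.35,(0,0,255),1)
    cv2.imwrite(n,c)
z(a,140,100,270,225,5,"pics/s8.png")
z(b,200,200,360,400,3,"pics/d8.png")
E
```

```text
[0.7264 0.1227 0.3216] 8.5 [-0.03  1.04 -0.5   1.07  0.36  1.37 -0.28] [-1.35  5.19  1.96] 4.295639081409726e-05
E [[0.9503, 0.2564, -0.1766, 0.7062], [0.1892, -0.9261, -0.3264, 0.2069], [-0.2472, 0.2768, -0.9286, 0.3055], [0.0, 0.0, 0.0, 1.0]]
```

View pics/s8.png

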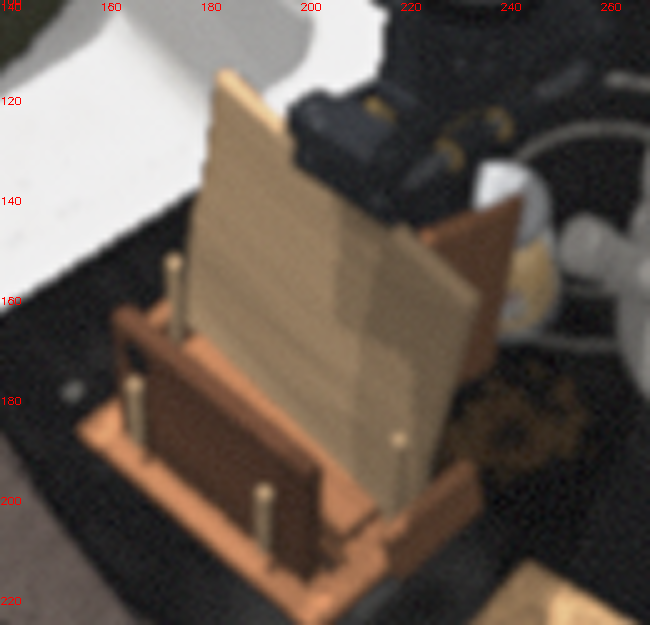

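View pics/d8.png

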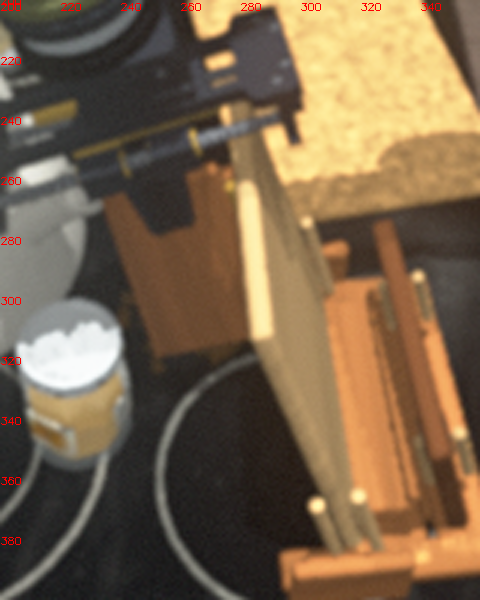

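The stand is tipping sideways in the rack: the +y top corner has moved from (178,116) to (183,113) in the scene picture, and the dark side has lifted. So the leg is at its stop and is now carrying the push. Backing off slowly to let it settle.

Request:
{"name": "send_rows", "arguments": {"steps": [{"dx": 0.03,"dy": 0,"dz": 0,"ax": 0,"ay": 0,"az": 0,"fingers": 0},{"dx": 0.03,"dy": 0,"dz": 0,"ax": 0,"ay": 0,"az": 0,"fingers": 0},{"dx": 0.03,"dy": 0,"dz": 0,"ax": 0,"ay": 0,"az": 0,"fingers": 0},{"dx": 0.03,"dy": 0,"dz": 0,"ax": 0,"ay": 0,"az": 0,"fingers": 0},{"dx": 0.03,"dy": 0,"dz": 0,"ax": 0,"ay": 0,"az": 0,"fingers": 0},{"dx": 0.03,"dy": 0,"dz": 0,"ax": 0,"ay": 0,"az": 0,"fingers": 0},{"dx": 0.03,"dy": 0,"dz": 0,"ax": 0,"ay": 0,"az": 0,"fingers": 0},{"dx": 0.03,"dy": 0,"dz": 0,"ax": 0,"ay": 0,"az": 0,"fingers": 0},{"dx": 0.03,"dy": 0,"dz": 0,"ax": 0,"ay": 0,"az": 0,"fingers": 0},{"dx": 0.03,"dy": 0,"dz": 0,"ax": 0,"ay": 0,"az": 0,"fingers": 0}]}}

```text
time: 9.9
tcp_pos: [0.7234, 0.1374, 0.3204]
tool_rot: [-1.878, -2.269, 0.259]
wrist_force: [0.1, 1.4, -0.8]
finger_gap: 0.0004
```

Request:
{"name": "send_rows", "arguments": {"steps": [{"dx": 0.04,"dy": 0,"dz": 0,"ax": 0,"ay": 0,"az": 0,"fingers": 0},{"dx": 0.04,"dy": 0,"dz": 0,"ax": 0,"ay": 0,"az": 0,"fingers": 0},{"dx": 0.04,"dy": 0,"dz": 0,"ax": 0,"ay": 0,"az": 0,"fingers": 0},{"dx": 0.04,"dy": 0,"dz": 0,"ax": 0,"ay": 0,"az": 0,"fingers": 0}]}}

```text
time: 10.4
tcp_pos: [0.7215, 0.147, 0.3206]
tool_rot: [-1.879, -2.269, 0.26]
wrist_force: [-0.2, 0.7, -0.4]
finger_gap: 0.0007
```

```bash
python3 snap.py 9 side scene wrist; python3 - <<'E'
from h import *; from st import *
np.save("Ew9.npy",viewer.camera_model("wrist")["extrinsics"])
p,q,s=pose(); print("tip",W2S(p+q.apply([0,0,.166]),ST))
import cv2
a=cv2.imread("pics/scene9.png"); b=cv2.imread("pics/side9.png")
def z(im,x0,y0,x1,y1,f,n):
    c=cv2.resize(im[y0:y1,x0:x1],None,fx=f,fy=f,interpolation=cv2.INTER_CUBIC)
    for x in range((x0+19)//20*20,x1,20):
        cv2.putText(c,str(x),((x-x0)*f,10),0,.35,(0,0,255),1)
    for y in range((y0+19)//20*20,y1,20):
        cv2.putText(c,str(y),(0,(y-y0)*f+4),0,.35,(0,0,255),1)
    cv2.imwrite(n,c)
z(a,140,100,270,225,5,"pics/s9.png")
z(b,200,200,360,400,3,"pics/d9.png")
E
```

```text
[0.7215 0.147  0.3206] 10.4 [-0.06  1.04 -0.5   1.07  0.36  1.36 -0.32] [-0.23  0.7  -0.43] 0.0007158374877043979
E [[0.9504, 0.2551, -0.1777, 0.7014], [0.185, -0.9235, -0.3361, 0.2311], [-0.2498, 0.2866, -0.9249, 0.3037], [0.0, 0.0, 0.0, 1.0]]
tip [ 0.16520128  0.04546563 -0.02279763]
```

View pics/s9.png

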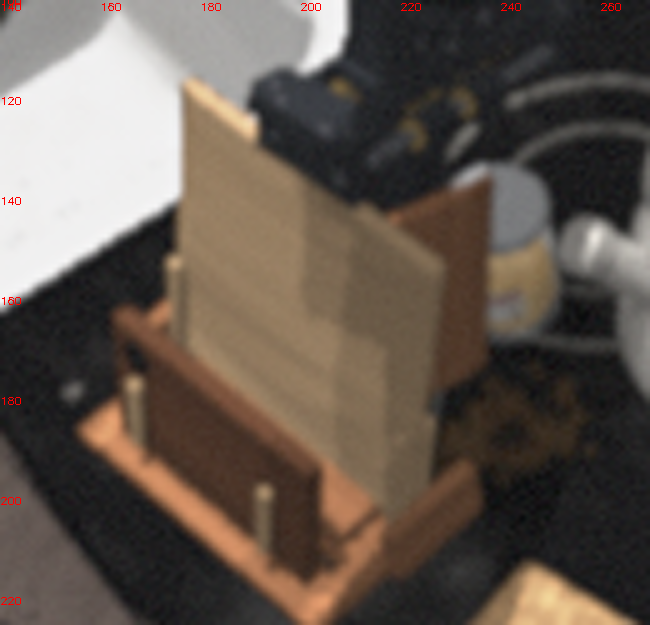

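View pics/d9.png

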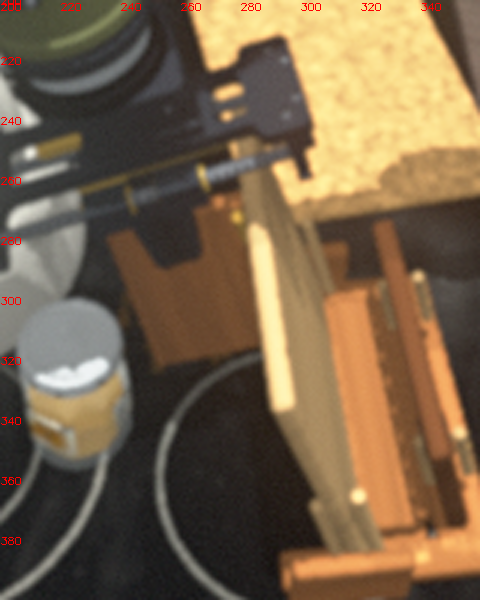

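View pics/wrist9.png

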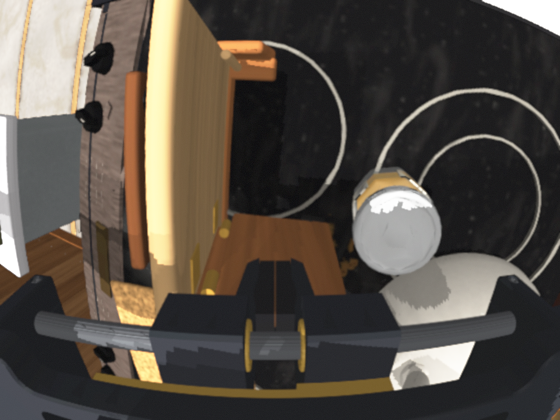

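```bash
python3 - <<'E'
import cv2
im=cv2.imread("pics/wrist9.png");x0,y0,x1,y1,f=190,195,350,310,4
c=cv2.resize(im[y0:y1,x0:x1],None,fx=f,fy=f,interpolation=cv2.INTER_CUBIC)
for x in range(200,x1,20): cv2.putText(c,str(x),((x-x0)*f,10),0,.35,(0,0,255),1)
for y in range(200,y1,10): cv2.putText(c,str(y),(0,(y-y0)*f+4),0,.35,(0,0,255),1)
cv2.imwrite("pics/wz9.png",c)
from h import *; from st import *
E=np.load("Ew9.npy")
for qq in (1.5,1.55,1.6,1.65,1.7):
    g=lambda P:T(ST['x'],ST['y'],ST['yaw'],P,.012)
    print(qq,projw(E,g(legpt(qq,.09,.036,.005))).round(1),projw(E,g(legpt(qq,.01,.036,.005))).round(1),"side",proj("side",g(legpt(qq,.092,.036,.005))).round(1),proj("side",g(legpt(qq,.076,.184,.005))).round(1),proj("side",g(legpt(qq,.02,.036,.005))).round(1),"scene",proj("scene",g(legpt(qq,.076,.184,-.005))).round(1))
E
```

```text
1.5 [329.9 218.7] [241.7 217.5] side [250.3 324.4] [234.1 277.5] [285.4 314.2] scene [238.  133.8]
1.55 [329.6 223.4] [242.  218.1] side [250.  322.4] [233.8 275.8] [285.2 313.8] scene [238.9 134.5]
1.6 [329.2 228. ] [242.3 218.6] side [249.8 320.4] [233.7 274.1] [285.  313.4] scene [239.8 135.2]
1.65 [328.5 232.5] [242.5 219.2] side [249.7 318.3] [233.6 272.3] [284.9 313. ] scene [240.7 136. ]
1.7 [327.5 236.9] [242.7 219.7] side [249.7 316.3] [233.7 270.6] [284.7 312.6] scene [241.5 136.8]
```

View pics/wz9.png

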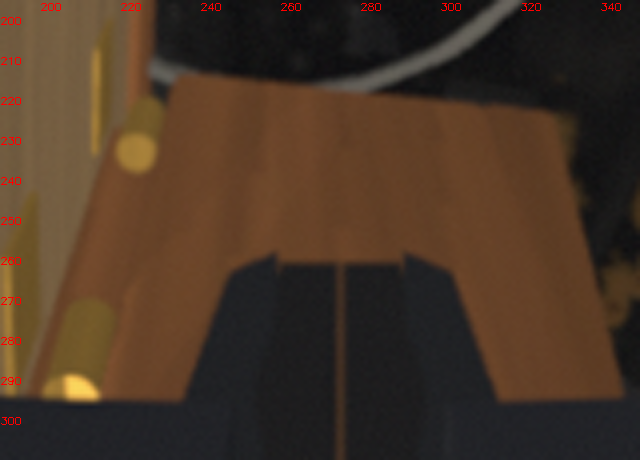

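The stand is seated again, with its corner at (176.5,116). The leg reads about 1.60 rad, but that push bore near the hinge, where hinge friction alone takes about 5 N, so the stop isn't proven. I'll re-press further out on the leg, with the jaws open astride the board and the rear finger at r of about 57 mm. That also keeps the gripper body away from the kettle.

Request:
{"name": "send_rows", "arguments": {"steps": [{"dx": 0,"dy": 0,"dz": -0.3,"ax": 0,"ay": 0,"az": 0,"fingers": 0},{"dx": 0,"dy": 0,"dz": -0.4,"ax": 0,"ay": 0,"az": 0,"fingers": 0},{"dx": 0,"dy": 0,"dz": -0.4,"ax": 0,"ay": 0,"az": 0,"fingers": 0},{"dx": 0,"dy": -0.1,"dz": -0.2,"ax": 0,"ay": 0,"az": 0.36,"fingers": 88},{"dx": 0.05,"dy": -0.2,"dz": 0,"ax": 0,"ay": 0,"az": 0.36,"fingers": 88},{"dx": 0.05,"dy": -0.2,"dz": 0,"ax": 0,"ay": 0,"az": 0.36,"fingers": 88},{"dx": 0,"dy": 0,"dz": 0,"ax": 0,"ay": 0,"az": 0,"fingers": 88}]}}

```text
time: 11.42
tcp_pos: [0.7105, 0.1476, 0.4053]
tool_rot: [-1.989, -2.183, 0.28]
wrist_force: [-0.1, -1.0, 0.7]
finger_gap: 0.0386
```

```bash
python3 snap.py 10 wrist; python3 - <<'E'
from h import *; from st import *
p,q,s=pose(); print((q.inv()*toolR(ST['yaw'],.26)).as_rotvec()/.08); print("tip",W2S(p+q.apply([0,0,.166]),ST))
np.save("Ew10.npy",viewer.camera_model("wrist")["extrinsics"])
E
```

```text
[0.7105 0.1476 0.4053] 11.425 [-0.07  0.94 -0.49  1.03  0.31  1.49 -0.4 ] [-0.11 -1.    0.71] 0.038627187713696505
E [[0.9628, 0.1704, -0.2095, 0.698], [0.0906, -0.9347, -0.3437, 0.2326], [-0.2544, 0.3119, -0.9154, 0.3861], [0.0, 0.0, 0.0, 1.0]]
[ 0.02850994 -0.05582555 -0.09661204]
tip [ 0.24395088  0.01315042 -0.02185301]
```

View pics/wrist10.png

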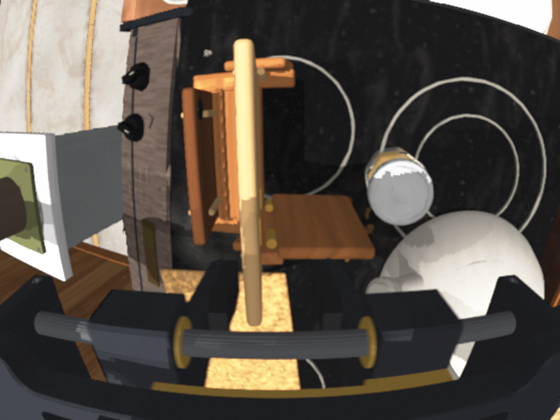

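```bash
python3 - <<'E'
import cv2
im=cv2.imread("pics/wrist10.png")
def z(x0,y0,x1,y1,f,n):
    c=cv2.resize(im[y0:y1,x0:x1],None,fx=f,fy=f,interpolation=cv2.INTER_CUBIC)
    for x in range((x0+9)//10*10,x1,10): cv2.putText(c,str(x),((x-x0)*f,10),0,.35,(0,0,255),1)
    for y in range((y0+9)//10*10,y1,10): cv2.putText(c,str(y),(0,(y-y0)*f+4),0,.35,(0,0,255),1)
    return c
cv2.imwrite("pics/a10.png",np.hstack([z(220,30,290,100,5,0),z(220,265,290,335,5,0)])) if False else None
import numpy as np
cv2.imwrite("pics/a10.png",np.hstack([z(220,30,290,100,5,0),z(220,265,290,335,5,0)]))
cv2.imwrite("pics/b10.png",z(230,180,390,270,5,0))
E
```

```text
(no output)
```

View pics/a10.png

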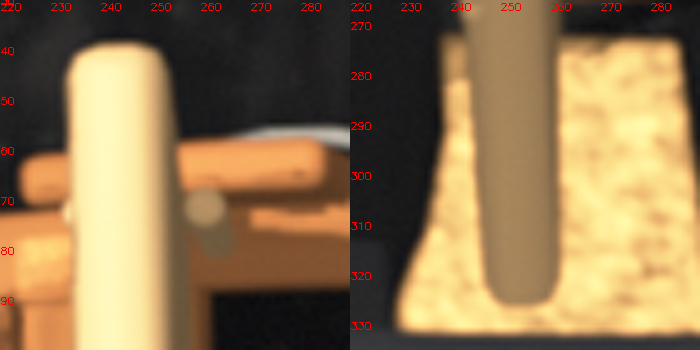

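View pics/b10.png

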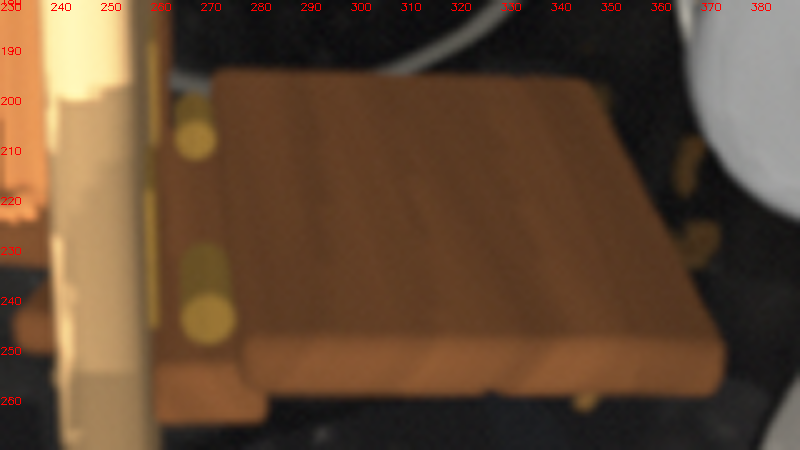

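```bash
python3 - <<'E'
from h import *
Ew=np.load("Ew10.npy")
tb=lambda y:.198*up+Y*y; tf=lambda y:.198*up-.012*n+Y*y
o=[((251.5,39),lambda q:tb(.1)),((231.5,39),lambda q:tf(.1)),((261.6,326),lambda q:tb(-.1)),((247,326),lambda q:tf(-.1)),
((374.5,247.5),lambda q:legpt(q,.076,.184,.005)),((374,259),lambda q:legpt(q,.076,.184,-.005)),((347,196),lambda q:legpt(q,.092,.036,.005))]
for z in (.010,.012,.014):
    f=lambda x:np.concatenate([projw(Ew,T(x[0],x[1],x[2],k(x[3]),z))-u for u,k in o])
    r=least_squares(f,[.6,.3,0,1.],loss='soft_l1');print(z,r.x.round(4),r.cost); print(f(r.x).reshape(-1,2).round(1).tolist())
# slope-only: leg top edge (face + side) line vs board top line
E
```

```text
0.01 [0.5928 0.1626 0.1103 1.5938] 12.66593949024212
[[-0.1, -1.4], [-0.5, -0.4], [-0.7, 2.8], [-1.9, 2.8], [1.3, 0.2], [0.1, 0.9], [4.9, -2.1]]
0.012 [0.5931 0.1623 0.1063 1.5715] 19.343201368577194
[[-0.1, -1.4], [-0.7, -0.4], [-1.5, 4.9], [-2.9, 4.8], [1.6, 0.2], [0.6, 1.0], [4.9, -2.8]]Traceback (most recent call last):
  File "<stdin>", line 8, in <module>
    return func(*args, **kwargs)
    result = trf(vector_fun.fun, vector_fun.jac, x0, f0, J0, lb, ub, ftol, xtol,
                 gtol, max_nfev, x_scale, loss_function, tr_solver,
                 tr_options.copy(), verbose, callback=callback_wrapped)
    return trf_no_bounds(
        fun, jac, x0, f0, J0, ftol, xtol, gtol, max_nfev, x_scale,
        loss_function, tr_solver, tr_options, verbose, callback=callback)
    f_new = fun(x_new)
    self._update_fun()
    ~~~~~~~~~~~~~~~~^^
    self.f = self.fun_wrapped(xp_copy(self.x))
             ~~~~~~~~~~~~~~~~^^^^^^^^^^^^^^^^^
    return np.atleast_1d(self.fun(x))
                         ~~~~~~~~^^^
    return self.f(x, *self.args, **self.kwargs)
           ~~~~~~^^^^^^^^^^^^^^^^^^^^^^^^^^^^^^
  File "<stdin>", line 7, in <lambda>
  File "h.py", line 45, in projw
    m=viewer.camera_model("wrist"); p=E[:3,:3].T@(np.asarray(P)-E[:3,3])
ValueError: time passes only in moves, steps and waits
```

Request:
{"name": "send_rows", "arguments": {"steps": [{"dx": 0.04,"dy": 0,"dz": 0.1,"ax": 0,"ay": 0,"az": -0.05,"fingers": 88},{"dx": 0,"dy": 0,"dz": 0.3,"ax": 0,"ay": 0,"az": 0,"fingers": 88},{"dx": 0,"dy": 0,"dz": 0.3,"ax": 0,"ay": 0,"az": 0,"fingers": 88},{"dx": 0,"dy": 0,"dz": 0.3,"ax": 0,"ay": 0,"az": 0,"fingers": 88},{"dx": 0,"dy": 0,"dz": 0.25,"ax": 0,"ay": 0,"az": 0,"fingers": 88},{"dx": 0,"dy": 0,"dz": 0,"ax": 0,"ay": 0,"az": 0,"fingers": 88}]}}

```text
time: 12.22
tcp_pos: [0.6916, 0.1478, 0.3258]
tool_rot: [-1.984, -2.185, 0.283]
wrist_force: [-0.5, -0.2, 0.5]
finger_gap: 0.0883
```

```bash
sed -i 's/m=viewer.camera_model("wrist"); p=E/m=dict(fx=325.19226,cx=274.65999,cy=212.21102); p=E/' h.py
cat > st.py <<'E'
ST=dict(x=.5925,y=.160,yaw=.105); q0=.724
MAT=(.558,-.1487,.219)
E
python3 snap.py 11 wrist side; python3 - <<'E'
from h import *; from st import *
p,q,s=pose(); print((q.inv()*toolR(ST['yaw'],.26)).as_rotvec()/.08); print("tip",W2S(p+q.apply([0,0,.166]),ST))
E
```

```text
[0.6916 0.1478 0.3258] 12.225 [-0.06  0.99 -0.49  1.19  0.33  1.3  -0.43] [-0.52 -0.24  0.49] 0.088323879876796
E [[0.9618, 0.1747, -0.2107, 0.6788], [0.0942, -0.9341, -0.3445, 0.2327], [-0.257, 0.3115, -0.9148, 0.3066], [0.0, 0.0, 0.0, 1.0]]
[ 0.03231521 -0.07293049 -0.10020411]
tip [ 0.16406318  0.01402148 -0.0214322 ]
```

View pics/wrist11.png

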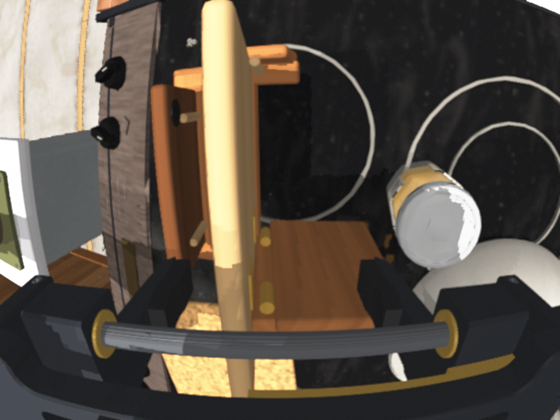

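View pics/side11.png

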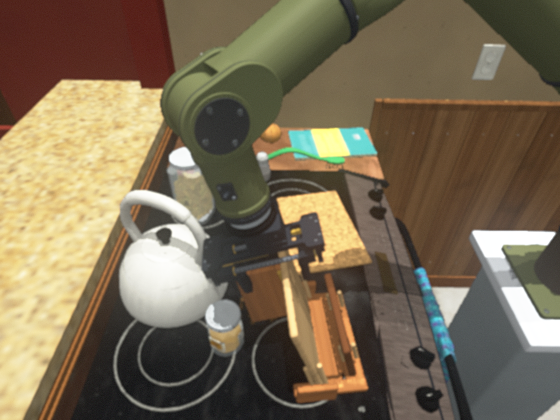

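Jaws now straddle the board, with the rear finger near the leg's free edge at (375,270). Press towards -y in 1.5 mm steps, watching the force.

Request:
{"name": "send_rows", "arguments": {"steps": [{"dx": -0.03,"dy": 0,"dz": 0,"ax": 0,"ay": 0,"az": 0,"fingers": 88},{"dx": -0.03,"dy": 0,"dz": 0,"ax": 0,"ay": 0,"az": 0,"fingers": 88}]}}

```text
time: 12.58
tcp_pos: [0.6933, 0.1446, 0.3289]
tool_rot: [-1.986, -2.187, 0.275]
wrist_force: [0.9, -0.0, 1.1]
finger_gap: 0.0879
```

Request:
{"name": "send_rows", "arguments": {"steps": [{"dx": -0.03,"dy": 0,"dz": 0,"ax": 0,"ay": 0,"az": 0,"fingers": 88}]}}

```text
time: 12.7
tcp_pos: [0.6937, 0.1427, 0.3294]
tool_rot: [-1.987, -2.187, 0.274]
wrist_force: [1.0, 0.9, 0.1]
finger_gap: 0.088
```

Request:
{"name": "send_rows", "arguments": {"steps": [{"dx": -0.03,"dy": 0,"dz": 0,"ax": 0,"ay": 0,"az": 0,"fingers": 88}]}}

```text
time: 12.82
tcp_pos: [0.6938, 0.1413, 0.3297]
tool_rot: [-1.986, -2.187, 0.273]
wrist_force: [0.1, 2.8, -1.7]
finger_gap: 0.0879
```

Request:
{"name": "send_rows", "arguments": {"steps": [{"dx": -0.03,"dy": 0,"dz": 0,"ax": 0,"ay": 0,"az": 0,"fingers": 88}]}}

```text
time: 12.95
tcp_pos: [0.6937, 0.1403, 0.3298]
tool_rot: [-1.984, -2.187, 0.271]
wrist_force: [0.0, 2.7, -0.1]
finger_gap: 0.0877
```

Request:
{"name": "send_rows", "arguments": {"steps": [{"dx": -0.03,"dy": 0,"dz": 0,"ax": 0,"ay": 0,"az": 0,"fingers": 88}]}}

```text
time: 13.08
tcp_pos: [0.6938, 0.1392, 0.3299]
tool_rot: [-1.982, -2.188, 0.269]
wrist_force: [-1.0, 4.0, -0.0]
finger_gap: 0.0882
```

Request:
{"name": "send_rows", "arguments": {"steps": [{"dx": -0.03,"dy": 0,"dz": 0,"ax": 0,"ay": 0,"az": 0,"fingers": 88}]}}

```text
time: 13.2
tcp_pos: [0.6939, 0.1379, 0.3301]
tool_rot: [-1.981, -2.188, 0.267]
wrist_force: [-0.3, 2.6, 0.4]
finger_gap: 0.0882
```

Request:
{"name": "send_rows", "arguments": {"steps": [{"dx": -0.03,"dy": 0,"dz": 0,"ax": 0,"ay": 0,"az": 0,"fingers": 88}]}}

```text
time: 13.32
tcp_pos: [0.6941, 0.1365, 0.3303]
tool_rot: [-1.981, -2.189, 0.266]
wrist_force: [-0.6, 3.2, 0.1]
finger_gap: 0.0881
```

```bash
python3 snap.py 12 scene; python3 - <<'E'
from h import *; from st import *
p,q,s=pose(); print("tip",W2S(p+q.apply([0,0,.166]),ST),s['wrist_force'])
import cv2
a=cv2.imread("pics/scene12.png")
cv2.imwrite("pics/s12.png",cv2.resize(a[100:225,140:270],None,fx=5,fy=5,interpolation=cv2.INTER_CUBIC))
E
```

```text
[0.6941 0.1365 0.3303] 13.325 [-0.04  0.98 -0.49  1.19  0.33  1.3  -0.41] [-0.57  3.16  0.13] 0.08813224126210016
tip [ 0.1669567   0.01482689 -0.0323644 ] [-0.10140896  2.88471358  0.39373438]
```

View pics/s12.png

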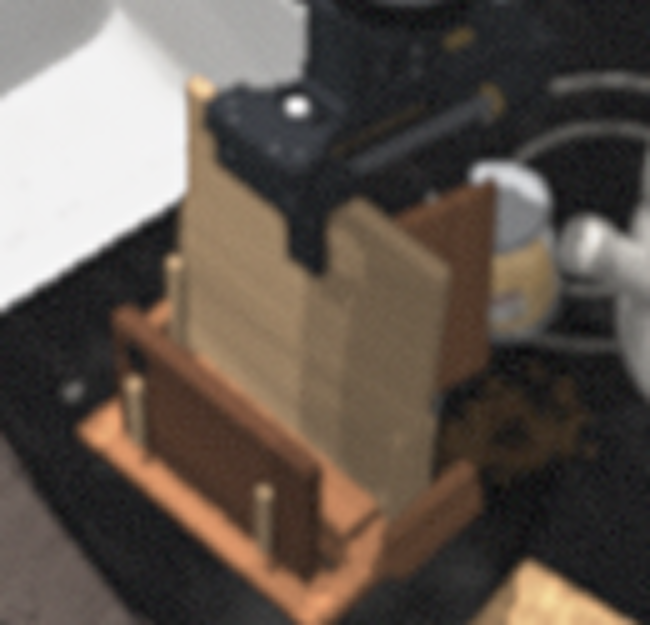

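Request:
{"name": "send_rows", "arguments": {"steps": [{"dx": -0.03,"dy": 0,"dz": 0,"ax": 0,"ay": 0,"az": 0,"fingers": 88},{"dx": -0.03,"dy": 0,"dz": 0,"ax": 0,"ay": 0,"az": 0,"fingers": 88}]}}

```text
time: 13.62
tcp_pos: [0.6947, 0.1327, 0.3305]
tool_rot: [-1.981, -2.189, 0.264]
wrist_force: [-0.3, 2.9, 1.2]
finger_gap: 0.088
```

```bash
python3 snap.py 13 wrist scene; python3 - <<'E'
from h import *; from st import *
p,q,s=pose(); print("tip",W2S(p+q.apply([0,0,.166]),ST),s['wrist_force'])
import cv2
a=cv2.imread("pics/scene13.png")
cv2.imwrite("pics/s13.png",cv2.resize(a[100:225,140:270],None,fx=5,fy=5,interpolation=cv2.INTER_CUBIC))
a=cv2.imread("pics/wrist13.png")
cv2.imwrite("pics/wz13.png",cv2.resize(a[180:340,190:400],None,fx=3.5,fy=3.5,interpolation=cv2.INTER_CUBIC))
E
```

```text
[0.6947 0.1327 0.3305] 13.625 [-0.04  0.98 -0.49  1.19  0.34  1.3  -0.41] [-0.31  2.93  1.16] 0.08800653702855003
E [[0.9637, 0.1737, -0.2026, 0.6819], [0.0983, -0.9369, -0.3356, 0.2178], [-0.2481, 0.3035, -0.92, 0.3122], [0.0, 0.0, 0.0, 1.0]]
tip [ 0.16732164  0.01510849 -0.03598068] [0.40926266 2.67532753 1.35745027]
```

View pics/s13.png

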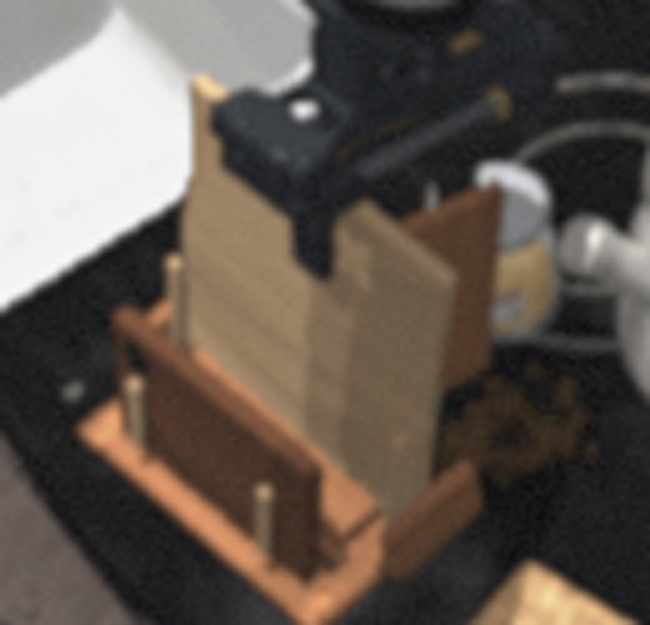

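View pics/wz13.png

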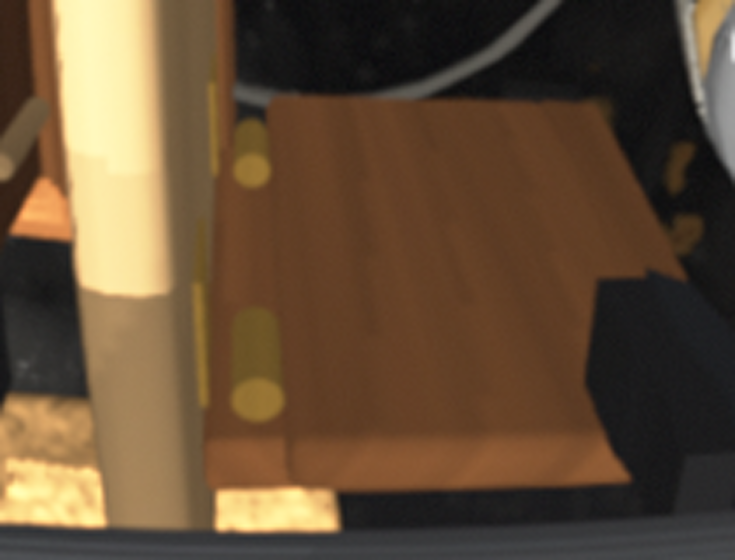

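Request:
{"name": "send_rows", "arguments": {"steps": [{"dx": 0.03,"dy": 0,"dz": 0,"ax": 0,"ay": 0,"az": 0,"fingers": 88},{"dx": 0.03,"dy": 0,"dz": 0,"ax": 0,"ay": 0,"az": 0,"fingers": 88},{"dx": 0.03,"dy": 0,"dz": 0,"ax": 0,"ay": 0,"az": 0,"fingers": 88},{"dx": 0.04,"dy": 0,"dz": 0,"ax": 0,"ay": 0,"az": 0,"fingers": 88},{"dx": 0.05,"dy": 0,"dz": 0,"ax": 0,"ay": 0,"az": 0,"fingers": 88},{"dx": 0.05,"dy": 0,"dz": -0.2,"ax": 0,"ay": 0,"az": 0,"fingers": 88},{"dx": 0,"dy": 0,"dz": -0.5,"ax": 0,"ay": 0,"az": 0,"fingers": 88},{"dx": 0,"dy": 0,"dz": -0.5,"ax": 0,"ay": 0,"az": 0,"fingers": 88},{"dx": 0,"dy": 0,"dz": 0,"ax": 0,"ay": 0,"az": 0,"fingers": 88}]}}

```text
time: 14.85
tcp_pos: [0.7124, 0.1454, 0.4032]
tool_rot: [-1.988, -2.188, 0.274]
wrist_force: [0.7, -0.4, -0.3]
finger_gap: 0.0877
```

```bash
python3 snap.py 14 wrist scene; python3 - <<'E'
from h import *; from st import *
np.save("Ew14.npy",viewer.camera_model("wrist")["extrinsics"])
p,q,s=pose(); print("tip",W2S(p+q.apply([0,0,.166]),ST),s['wrist_force'])
import cv2
im=cv2.imread("pics/wrist14.png")
def z(x0,y0,x1,y1,f,n):
    c=cv2.resize(im[y0:y1,x0:x1],None,fx=f,fy=f,interpolation=cv2.INTER_CUBIC)
    for x in range((x0+9)//10*10,x1,10): cv2.putText(c,str(x),((x-x0)*f,10),0,.35,(0,0,255),1)
    for y in range((y0+9)//10*10,y1,10): cv2.putText(c,str(y),(0,(y-y0)*f+4),0,.35,(0,0,255),1)
    return c
cv2.imwrite("pics/a14.png",np.hstack([z(215,30,285,100,5,0),z(215,275,285,345,5,0)]))
cv2.imwrite("pics/b14.png",z(230,180,390,280,5,0))
im=cv2.imread("pics/scene14.png"); cv2.imwrite("pics/s14.png",z(140,100,270,225,5,0))
E
```

```text
[0.7124 0.1454 0.4032] 14.85 [-0.07  0.95 -0.49  1.03  0.31  1.48 -0.39] [ 0.67 -0.42 -0.31] 0.08774473157239704
E [[0.9638, 0.1711, -0.2042, 0.6999], [0.0934, -0.9349, -0.3424, 0.2304], [-0.2495, 0.311, -0.9171, 0.3841], [0.0, 0.0, 0.0, 1.0]]
tip [ 0.23912309  0.01332054 -0.02647523] [-0.25623523 -0.24684154 -0.40789952]
```

View pics/a14.png

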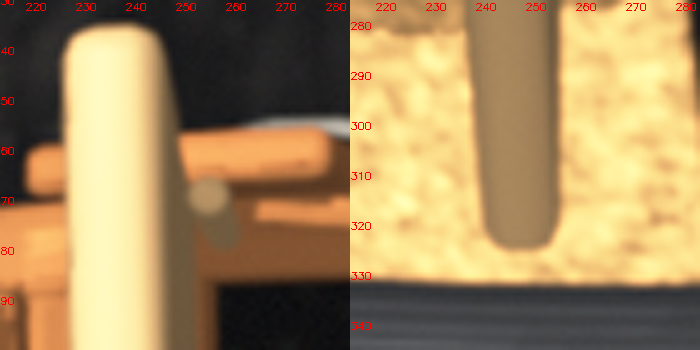

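View pics/b14.png

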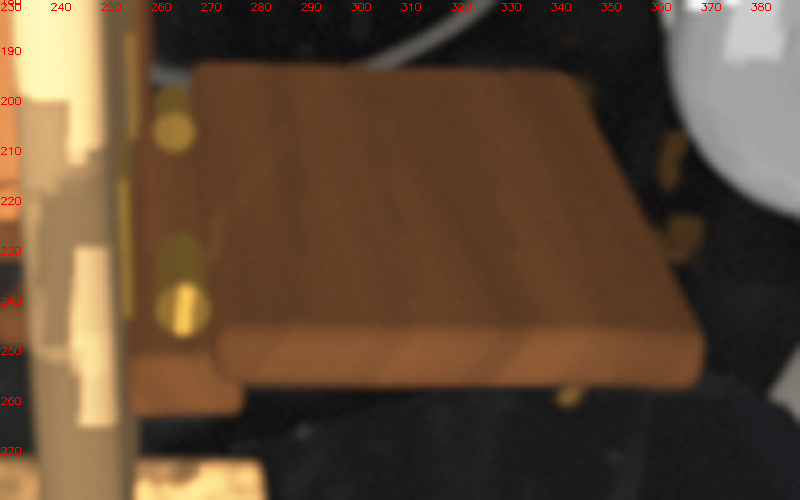

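View pics/s14.png

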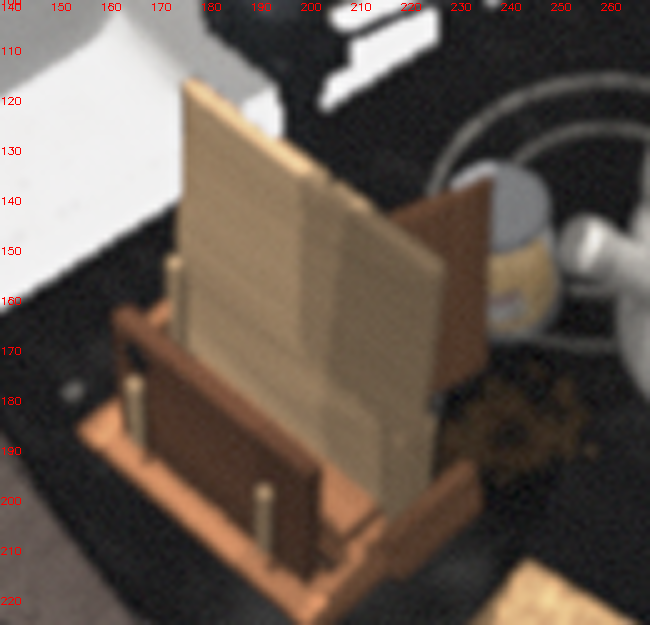

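```bash
python3 - <<'E'
from h import *
tb=lambda y:.198*up+Y*y; tf=lambda y:.198*up-.012*n+Y*y
K=[lambda q:tb(.1),lambda q:tf(.1),lambda q:tb(-.1),lambda q:tf(-.1),lambda q:legpt(q,.076,.184,.005),lambda q:legpt(q,.076,.184,-.005),lambda q:legpt(q,.092,.036,.005)]
U={10:[(251.5,39),(231.5,39),(261.6,326),(247,326),(374.5,247.5),(374,259),(347,196)],14:[(247.5,35),(227.5,35),(256.8,325),(241.8,325),(371,246),(370.5,257.3),(343.5,194.5)]}
for k in U:
    Ew=np.load(f"Ew{k}.npy")
    f=lambda x:np.concatenate([projw(Ew,T(x[0],x[1],x[2],g(x[3]),x[4]))-u for u,g in zip(U[k],K)])
    r=least_squares(f,[.6,.2,0,1.5,.012],loss='soft_l1');print(k,r.x.round(4),r.cost); print(f(r.x).reshape(-1,2).round(1).tolist())
E
```

```text
10 [0.5921 0.1624 0.115  1.6212 0.0064] 5.462606781535543
[[-0.0, -0.4], [-0.1, 0.7], [0.4, -0.2], [-0.6, -0.1], [0.4, 0.0], [-1.0, 0.6], [4.5, -1.2]]
14 [0.5898 0.162  0.111  1.6136 0.0041] 6.856880697874556
[[0.0, -0.3], [-0.2, 0.7], [0.2, -0.2], [-0.6, -0.3], [0.7, -0.0], [-0.7, 0.9], [5.8, -1.3]]
```

```bash
cat > st.py <<'E'
ST=dict(x=.591,y=.161,yaw=.108); q0=1.62
MAT=(.558,-.1487,.219)
E
python3 - <<'E'
from h import *; from st import *
p,q,s=pose(); qt=toolR(ST['yaw'],.26)
g=lambda ds:S2W(.1816+ds,-.006,-.004,ST)-qt.apply([0,0,.147])
show(rows(p,q,g(.06),qt,4)); show(rows(g(.06),qt,g(0),qt,4)[:1]); print(g(0))
E
```

```text
max 0.1
{'dx': 0.1, 'dy': -0.09, 'dz': 0.07, 'ax': 0.01, 'ay': -0.02, 'az': -0.03}
{'dx': 0.1, 'dy': -0.09, 'dz': 0.07, 'ax': 0.01, 'ay': -0.02, 'az': -0.03}
{'dx': 0.1, 'dy': -0.09, 'dz': 0.07, 'ax': 0.01, 'ay': -0.02, 'az': -0.03}
{'dx': 0.1, 'dy': -0.08, 'dz': 0.07, 'ax': 0.01, 'ay': -0.02, 'az': -0.03}
max 0.25
{'dx': 0.0, 'dy': -0.0, 'dz': 0.25, 'ax': 0.0, 'ay': 0.0, 'az': 0.0}
[0.66965108 0.16550406 0.33109823]
```

Request:
{"name": "send_rows", "arguments": {"steps": [{"dx": 0.1,"dy": -0.09,"dz": 0.07,"ax": 0.01,"ay": -0.02,"az": -0.03,"fingers": 88},{"dx": 0.1,"dy": -0.09,"dz": 0.07,"ax": 0.01,"ay": -0.02,"az": -0.03,"fingers": 88},{"dx": 0.1,"dy": -0.09,"dz": 0.07,"ax": 0.01,"ay": -0.02,"az": -0.03,"fingers": 88},{"dx": 0.1,"dy": -0.09,"dz": 0.07,"ax": 0.01,"ay": -0.02,"az": -0.03,"fingers": 88},{"dx": 0,"dy": 0,"dz": 0.25,"ax": 0,"ay": 0,"az": 0,"fingers": 88},{"dx": 0,"dy": 0,"dz": 0.25,"ax": 0,"ay": 0,"az": 0,"fingers": 88},{"dx": 0,"dy": 0,"dz": 0.25,"ax": 0,"ay": 0,"az": 0,"fingers": 88},{"dx": 0,"dy": 0,"dz": 0.2,"ax": 0,"ay": 0,"az": 0,"fingers": 88},{"dx": 0,"dy": 0,"dz": 0,"ax": 0,"ay": 0,"az": 0,"fingers": 88}]}}

```text
time: 16.08
tcp_pos: [0.6632, 0.1677, 0.328]
tool_rot: [-1.966, -2.198, 0.3]
wrist_force: [0.4, 0.5, -0.0]
finger_gap: 0.0881
```

```bash
python3 snap.py 15 wrist; python3 - <<'E'
from h import *; from st import *
p,q,s=pose(); qt=toolR(ST['yaw'],.26); print((q.inv()*qt).as_rotvec()/.08); print("grasp pt",W2S(p+q.apply([0,0,.147]),ST))
E
```

```text
[0.6632 0.1677 0.328 ] 16.075 [-0.08  0.96 -0.49  1.27  0.33  1.26 -0.47] [ 0.42  0.46 -0.02] 0.08809392588120042
E [[0.9581, 0.1916, -0.2129, 0.6489], [0.1073, -0.9293, -0.3533, 0.2523], [-0.2655, 0.3156, -0.911, 0.3085], [0.0, 0.0, 0.0, 1.0]]
[-0.1012914   0.03506775  0.03452214]
grasp pt [ 0.17776704 -0.01221816 -0.00149631]
```

View pics/wrist15.png

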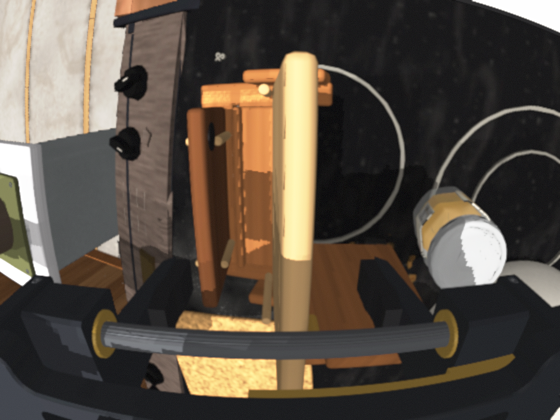

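The board sits about 15 px (6.5 mm) to the +n side of the jaw centre (board 290, jaws 275), which agrees with the computed offset. Correct, then close.

Request:
{"name": "send_rows", "arguments": {"steps": [{"dx": -0.04,"dy": 0.11,"dz": -0.06,"ax": -0.1,"ay": 0.03,"az": 0.03,"fingers": 88},{"dx": 0,"dy": 0,"dz": 0,"ax": 0,"ay": 0,"az": 0,"fingers": 40},{"dx": 0,"dy": 0,"dz": 0,"ax": 0,"ay": 0,"az": 0,"fingers": 26},{"dx": 0,"dy": 0,"dz": 0,"ax": 0,"ay": 0,"az": 0,"fingers": 18},{"dx": 0,"dy": 0,"dz": 0,"ax": 0,"ay": 0,"az": 0,"fingers": 18}]}}

```text
time: 16.75
tcp_pos: [0.6726, 0.1662, 0.3323]
tool_rot: [-1.976, -2.2, 0.282]
wrist_force: [1.1, -0.2, -0.9]
finger_gap: 0.0501
```

```bash
python3 snap.py 16 wrist; python3 - <<'E'
from h import *; from st import *
p,q,s=pose(); qt=toolR(ST['yaw'],.26); print((q.inv()*qt).as_rotvec()/.08); print("grasp pt",W2S(p+q.apply([0,0,.147]),ST))
E
```

```text
[0.6726 0.1662 0.3323] 16.75 [-0.08  0.96 -0.49  1.25  0.33  1.27 -0.46] [ 1.05 -0.24 -0.87] 0.05013194944970499
E [[0.962, 0.1833, -0.2024, 0.6589], [0.1043, -0.9316, -0.3482, 0.251], [-0.2524, 0.3138, -0.9153, 0.313], [0.0, 0.0, 0.0, 1.0]]
[ 0.05350589 -0.01164216 -0.00670798]
grasp pt [ 0.18354386 -0.00278528 -0.00345535]
```

View pics/wrist16.png

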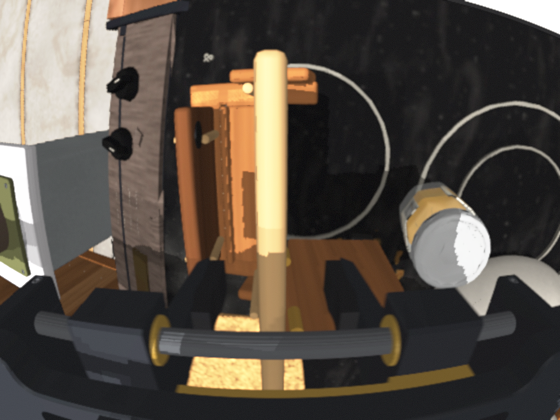

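Request:
{"name": "send_rows", "arguments": {"steps": [{"dx": 0,"dy": -0.025,"dz": 0.02,"ax": 0.05,"ay": 0,"az": 0,"fingers": 18},{"dx": 0,"dy": 0,"dz": 0,"ax": 0,"ay": 0,"az": 0,"fingers": 18},{"dx": 0,"dy": 0,"dz": 0,"ax": 0,"ay": 0,"az": 0,"fingers": 16},{"dx": 0,"dy": 0,"dz": 0,"ax": 0,"ay": 0,"az": 0,"fingers": 0},{"dx": 0,"dy": 0,"dz": 0,"ax": 0,"ay": 0,"az": 0,"fingers": 0},{"dx": 0,"dy": 0,"dz": 0,"ax": 0,"ay": 0,"az": 0,"fingers": 0},{"dx": 0,"dy": 0,"dz": 0,"ax": 0,"ay": 0,"az": 0,"fingers": 0},{"dx": 0,"dy": 0,"dz": 0,"ax": 0,"ay": 0,"az": 0,"fingers": 0}]}}

```text
time: 17.8
tcp_pos: [0.67, 0.1661, 0.3316]
tool_rot: [-1.972, -2.197, 0.29]
wrist_force: [-1.0, -0.2, 0.9]
finger_gap: 0.0119
```

```bash
python3 snap.py 17 wrist side; python3 - <<'E'
from h import *; from st import *
p,q,s=pose(); qt=toolR(ST['yaw'],.26); print((q.inv()*qt).as_rotvec()/.08); print("grasp pt",W2S(p+q.apply([0,0,.147]),ST))
E
```

```text
[0.67   0.1661 0.3316] 17.8 [-0.08  0.96 -0.49  1.25  0.33  1.27 -0.47] [-1.   -0.22  0.87] 0.011869010852790162
E [[0.9601, 0.186, -0.2086, 0.6562], [0.1045, -0.9312, -0.3493, 0.2508], [-0.2592, 0.3135, -0.9135, 0.3122], [0.0, 0.0, 0.0, 1.0]]
[-0.03458068 -0.00564042 -0.00160888]
grasp pt [ 0.18215387 -0.00613548 -0.00344031]
```

View pics/wrist17.png

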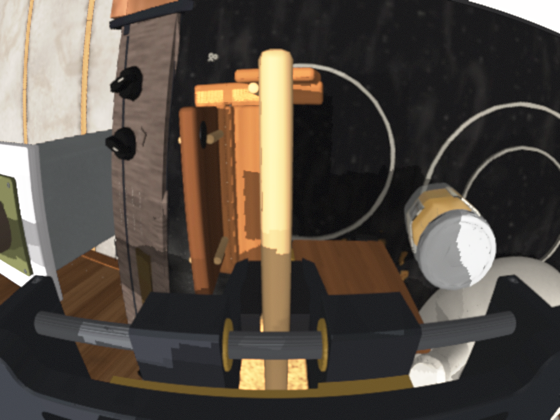

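View pics/side17.png

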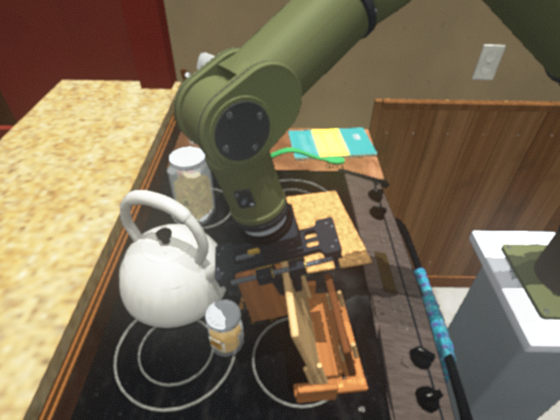

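Gripped with an 11.9 mm gap, and the grasp point lies within 1 mm of the given one. Lift along the slope, because the dowels lean with the board; once past the cheeks, drift -y away from the honey jar.

Request:
{"name": "send_rows", "arguments": {"steps": [{"dx": 0,"dy": 0,"dz": -0.1,"ax": 0,"ay": 0,"az": 0,"fingers": 0},{"dx": 0,"dy": 0,"dz": -0.15,"ax": 0,"ay": 0,"az": 0,"fingers": 0},{"dx": 0,"dy": 0,"dz": -0.2,"ax": 0,"ay": 0,"az": 0,"fingers": 0},{"dx": 0,"dy": 0,"dz": 0,"ax": 0,"ay": 0,"az": 0,"fingers": 0}]}}

```text
time: 18.4
tcp_pos: [0.6772, 0.1664, 0.3572]
tool_rot: [-1.971, -2.196, 0.294]
wrist_force: [-1.4, 0.0, -3.4]
finger_gap: 0.0121
```

```bash
python3 snap.py 18 wrist side; python3 - <<'E'
from h import *; from st import *
p,q,s=pose(); qt=toolR(ST['yaw'],.26); print((q.inv()*qt).as_rotvec()/.08); print("grasp pt",W2S(p+q.apply([0,0,.147]),ST))
E
```

```text
[0.6772 0.1664 0.3572] 18.4 [-0.08  0.94 -0.5   1.2   0.32  1.34 -0.45] [-1.39  0.04 -3.41] 0.01212174205870027
E [[0.9595, 0.1872, -0.2104, 0.6633], [0.1046, -0.9306, -0.3509, 0.2511], [-0.2614, 0.3147, -0.9125, 0.3378], [0.0, 0.0, 0.0, 1.0]]
[-0.07430668  0.01572919  0.00262675]
grasp pt [ 0.20774857 -0.00626602 -0.00413406]
```

View pics/side18.png

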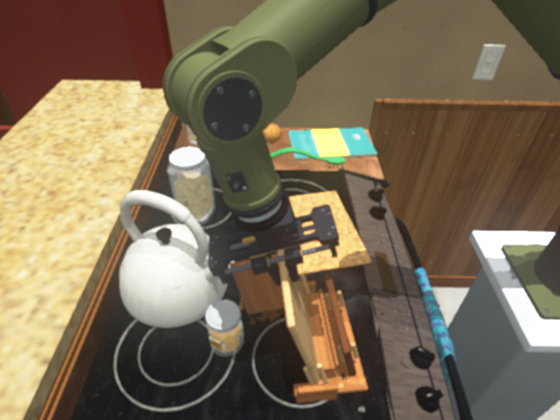

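Request:
{"name": "send_rows", "arguments": {"steps": [{"dx": 0,"dy": 0,"dz": -0.2,"ax": 0,"ay": 0,"az": 0,"fingers": 0},{"dx": 0,"dy": 0,"dz": -0.2,"ax": 0,"ay": 0,"az": 0,"fingers": 0},{"dx": -0.1,"dy": 0,"dz": -0.2,"ax": 0,"ay": 0,"az": 0,"fingers": 0},{"dx": -0.13,"dy": 0,"dz": -0.2,"ax": 0,"ay": 0,"az": 0,"fingers": 0},{"dx": -0.13,"dy": 0,"dz": -0.2,"ax": 0,"ay": 0,"az": 0,"fingers": 0},{"dx": -0.05,"dy": 0,"dz": -0.2,"ax": 0,"ay": 0,"az": 0,"fingers": 0},{"dx": 0,"dy": 0,"dz": 0,"ax": 0,"ay": 0,"az": 0,"fingers": 0}]}}

```text
time: 19.38
tcp_pos: [0.7008, 0.1418, 0.4314]
tool_rot: [-1.974, -2.196, 0.289]
wrist_force: [-0.6, 0.2, -4.6]
finger_gap: 0.012
```

```bash
python3 snap.py 19 wrist side; python3 - <<'E'
from h import *; from st import *
p,q,s=pose(); qt=toolR(ST['yaw'],.26); print((q.inv()*qt).as_rotvec()/.08); print("grasp pt",W2S(p+q.apply([0,0,.147]),ST))
E
```

```text
[0.7008 0.1418 0.4314] 19.375 [-0.06  0.91 -0.5   1.04  0.3   1.52 -0.38] [-0.62  0.23 -4.58] 0.01201332307888713
E [[0.9606, 0.1845, -0.2079, 0.687], [0.1032, -0.9312, -0.3496, 0.2265], [-0.2581, 0.3144, -0.9135, 0.412], [0.0, 0.0, 0.0, 1.0]]
[-0.05573941  0.00771756 -0.00789796]
grasp pt [ 0.2843135  -0.00521693 -0.03066683]
```

View pics/side19.png

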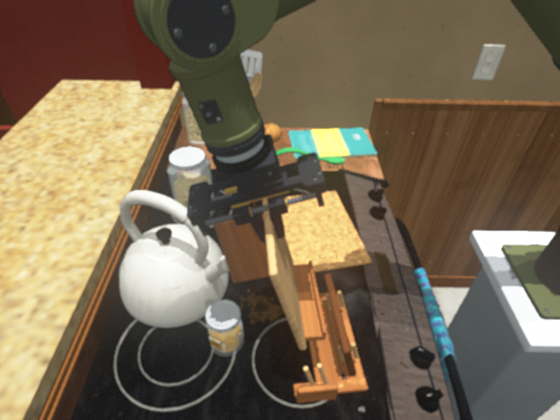

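View pics/wrist19.png

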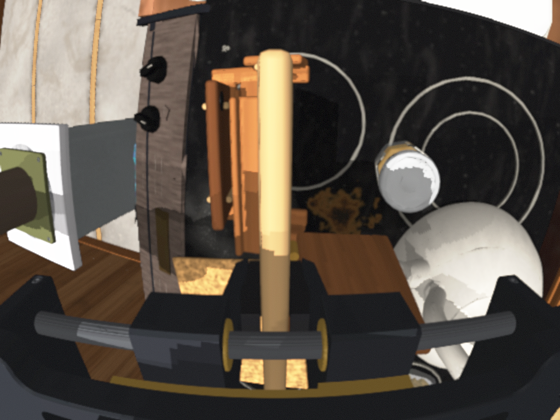

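```bash
cat >> st.py <<'E'
import numpy as np
RP=np.array([.670,.1661,.3316]); 
E
cat > goal.py <<'E'
from h import *; from st import *
RQ=R.from_rotvec([-1.972,-2.197,.290])
S=R.from_euler('z',ST['yaw']); relp=S.inv().apply(RP-[ST['x'],ST['y'],.012]); relq=S.inv()*RQ
M=R.from_euler('z',MAT[2])
org=np.array([MAT[0],MAT[1],.008])-M.apply([.025,0,0])
GP=org+M.apply(relp); GQ=M*relq
E
python3 - <<'E'
from goal import *
p,q,s=pose(); print("goal",GP,GQ.as_rotvec(),"org",org)
A=p+[-.08,0,.05]; show(rows(p,q,A,q,3)[:1]); 
B=GP+[0,0,.10]
show(rows(A,q,B,GQ,9))
E
```

```text
goal [ 0.611546   -0.14031172  0.3276    ] [-1.85313722 -2.31054347  0.30499716] org [ 0.53359712 -0.15413134  0.008     ]
max 0.5
{'dx': 0.05, 'dy': -0.5, 'dz': -0.15, 'ax': 0.0, 'ay': 0.0, 'az': 0.0}
max 0.52
{'dx': -0.52, 'dy': -0.04, 'dz': 0.11, 'ax': -0.0, 'ay': -0.04, 'az': -0.15}
{'dx': -0.52, 'dy': -0.05, 'dz': 0.11, 'ax': -0.0, 'ay': -0.04, 'az': -0.15}
{'dx': -0.52, 'dy': -0.06, 'dz': 0.12, 'ax': -0.0, 'ay': -0.04, 'az': -0.15}
{'dx': -0.52, 'dy': -0.06, 'dz': 0.12, 'ax': -0.0, 'ay': -0.04, 'az': -0.15}
{'dx': -0.51, 'dy': -0.07, 'dz': 0.12, 'ax': -0.0, 'ay': -0.04, 'az': -0.15}
{'dx': -0.51, 'dy': -0.07, 'dz': 0.12, 'ax': -0.0, 'ay': -0.04, 'az': -0.15}
{'dx': -0.51, 'dy': -0.08, 'dz': 0.12, 'ax': -0.0, 'ay': -0.04, 'az': -0.15}
{'dx': -0.51, 'dy': -0.09, 'dz': 0.12, 'ax': -0.0, 'ay': -0.04, 'az': -0.15}
{'dx': -0.51, 'dy': -0.09, 'dz': 0.13, 'ax': -0.0, 'ay': -0.04, 'az': -0.15}
```

Request:
{"name": "send_rows", "arguments": {"steps": [{"dx": 0,"dy": 0,"dz": -0.2,"ax": 0,"ay": 0,"az": 0,"fingers": 0},{"dx": 0,"dy": -0.1,"dz": -0.25,"ax": 0,"ay": 0,"az": 0,"fingers": 0},{"dx": 0.03,"dy": -0.3,"dz": -0.1,"ax": 0,"ay": 0,"az": 0,"fingers": 0},{"dx": 0.03,"dy": -0.35,"dz": -0.1,"ax": 0,"ay": 0,"az": 0,"fingers": 0},{"dx": 0.03,"dy": -0.35,"dz": -0.1,"ax": 0,"ay": 0,"az": 0,"fingers": 0},{"dx": 0.03,"dy": -0.35,"dz": -0.1,"ax": 0,"ay": 0,"az": 0,"fingers": 0}]}}

```text
time: 20.23
tcp_pos: [0.6272, 0.1429, 0.5068]
tool_rot: [-1.97, -2.197, 0.293]
wrist_force: [0.2, 0.3, -4.3]
finger_gap: 0.0118
```

```bash
python3 - <<'E'
from goal import *
p,q,s=pose(); print(p,s['finger_gap'],s['wrist_force'])
B=GP+[0,0,.08]
show(rows(p,q,B,GQ,14))
E
```

```text
[0.62721384 0.14293559 0.50683511] 0.011815788302120966 [ 0.20884165  0.26197558 -4.28271289]
max 0.33
{'dx': -0.33, 'dy': -0.02, 'dz': 0.13, 'ax': -0.0, 'ay': -0.03, 'az': -0.09}
{'dx': -0.33, 'dy': -0.02, 'dz': 0.13, 'ax': -0.0, 'ay': -0.03, 'az': -0.09}
{'dx': -0.33, 'dy': -0.03, 'dz': 0.13, 'ax': -0.0, 'ay': -0.03, 'az': -0.09}
{'dx': -0.33, 'dy': -0.03, 'dz': 0.13, 'ax': -0.0, 'ay': -0.03, 'az': -0.09}
{'dx': -0.33, 'dy': -0.03, 'dz': 0.13, 'ax': -0.0, 'ay': -0.03, 'az': -0.09}
{'dx': -0.33, 'dy': -0.04, 'dz': 0.13, 'ax': -0.0, 'ay': -0.03, 'az': -0.09}
{'dx': -0.33, 'dy': -0.04, 'dz': 0.13, 'ax': -0.0, 'ay': -0.03, 'az': -0.09}
{'dx': -0.33, 'dy': -0.04, 'dz': 0.13, 'ax': -0.0, 'ay': -0.03, 'az': -0.09}
{'dx': -0.33, 'dy': -0.04, 'dz': 0.13, 'ax': -0.0, 'ay': -0.03, 'az': -0.09}
{'dx': -0.33, 'dy': -0.05, 'dz': 0.13, 'ax': -0.0, 'ay': -0.03, 'az': -0.09}
{'dx': -0.33, 'dy': -0.05, 'dz': 0.14, 'ax': -0.0, 'ay': -0.03, 'az': -0.09}
{'dx': -0.33, 'dy': -0.05, 'dz': 0.14, 'ax': -0.0, 'ay': -0.03, 'az': -0.09}
{'dx': -0.33, 'dy': -0.05, 'dz': 0.14, 'ax': -0.0, 'ay': -0.03, 'az': -0.09}
{'dx': -0.33, 'dy': -0.06, 'dz': 0.14, 'ax': -0.0, 'ay': -0.03, 'az': -0.09}
```

Request:
{"name": "send_rows", "arguments": {"steps": [{"dx": -0.2,"dy": -0.02,"dz": 0.0,"ax": 0,"ay": -0.03,"az": -0.09,"fingers": 0},{"dx": -0.33,"dy": -0.02,"dz": 0.05,"ax": 0,"ay": -0.03,"az": -0.09,"fingers": 0},{"dx": -0.33,"dy": -0.03,"dz": 0.1,"ax": 0,"ay": -0.03,"az": -0.09,"fingers": 0},{"dx": -0.33,"dy": -0.03,"dz": 0.13,"ax": 0,"ay": -0.03,"az": -0.09,"fingers": 0},{"dx": -0.33,"dy": -0.03,"dz": 0.13,"ax": 0,"ay": -0.03,"az": -0.09,"fingers": 0},{"dx": -0.33,"dy": -0.04,"dz": 0.13,"ax": 0,"ay": -0.03,"az": -0.09,"fingers": 0},{"dx": -0.33,"dy": -0.04,"dz": 0.13,"ax": 0,"ay": -0.03,"az": -0.09,"fingers": 0},{"dx": -0.33,"dy": -0.04,"dz": 0.13,"ax": 0,"ay": -0.03,"az": -0.09,"fingers": 0},{"dx": -0.33,"dy": -0.04,"dz": 0.13,"ax": 0,"ay": -0.03,"az": -0.09,"fingers": 0},{"dx": -0.33,"dy": -0.05,"dz": 0.13,"ax": 0,"ay": -0.03,"az": -0.09,"fingers": 0},{"dx": -0.33,"dy": -0.05,"dz": 0.14,"ax": 0,"ay": -0.03,"az": -0.09,"fingers": 0},{"dx": -0.3,"dy": -0.05,"dz": 0.14,"ax": 0,"ay": -0.03,"az": -0.09,"fingers": 0}]}}

```text
time: 21.72
tcp_pos: [0.6164, -0.1069, 0.4331]
tool_rot: [-1.872, -2.299, 0.31]
wrist_force: [0.2, -0.4, -4.6]
finger_gap: 0.0118
```

```bash
python3 - <<'E'
from goal import *
p,q,s=pose(); print(p,s['finger_gap'],s['wrist_force'],GP)
B=GP+[0,0,.05]
show(rows(p,q,B,GQ,6))
E
```

```text
[ 0.61636753 -0.10694895  0.43311436] 0.011773163300278876 [ 0.19325468 -0.44583345 -4.60220085] [ 0.611546   -0.14031172  0.3276    ]
max 0.16
{'dx': -0.09, 'dy': 0.01, 'dz': 0.16, 'ax': 0.0, 'ay': 0.01, 'az': -0.03}
{'dx': -0.09, 'dy': 0.01, 'dz': 0.16, 'ax': 0.0, 'ay': 0.01, 'az': -0.03}
{'dx': -0.09, 'dy': 0.01, 'dz': 0.16, 'ax': 0.0, 'ay': 0.01, 'az': -0.03}
{'dx': -0.09, 'dy': 0.01, 'dz': 0.16, 'ax': 0.0, 'ay': 0.01, 'az': -0.03}
{'dx': -0.09, 'dy': 0.01, 'dz': 0.16, 'ax': 0.0, 'ay': 0.01, 'az': -0.03}
{'dx': -0.09, 'dy': 0.01, 'dz': 0.16, 'ax': 0.0, 'ay': 0.01, 'az': -0.03}
```

Request:
{"name": "send_rows", "arguments": {"steps": [{"dx": -0.09,"dy": 0.01,"dz": 0.16,"ax": 0,"ay": 0.01,"az": -0.03,"fingers": 0},{"dx": -0.09,"dy": 0.01,"dz": 0.16,"ax": 0,"ay": 0.01,"az": -0.03,"fingers": 0},{"dx": -0.09,"dy": 0.01,"dz": 0.16,"ax": 0,"ay": 0.01,"az": -0.03,"fingers": 0},{"dx": -0.09,"dy": 0.01,"dz": 0.16,"ax": 0,"ay": 0.01,"az": -0.03,"fingers": 0},{"dx": -0.09,"dy": 0.01,"dz": 0.16,"ax": 0,"ay": 0.01,"az": -0.03,"fingers": 0},{"dx": -0.09,"dy": 0.01,"dz": 0.16,"ax": 0,"ay": 0.01,"az": -0.03,"fingers": 0},{"dx": 0,"dy": 0,"dz": 0,"ax": 0,"ay": 0,"az": 0,"fingers": 0}]}}

```text
time: 22.6
tcp_pos: [0.6115, -0.1434, 0.3715]
tool_rot: [-1.85, -2.308, 0.302]
wrist_force: [-0.7, 0.7, -5.8]
finger_gap: 0.0117
```

```bash
python3 snap.py 20 side scene wrist; python3 - <<'E'
from goal import *
p,q,s=pose(); print(p-GP, (q.inv()*GQ).as_rotvec())
E
```

```text
[ 0.6115 -0.1434  0.3715] 22.6 [ 0.39  0.82 -0.5   1.46  0.44  1.24 -0.01] [-0.7   0.69 -5.77] 0.011683846724794934
E [[0.9426, 0.2887, -0.168, 0.5889], [0.2121, -0.906, -0.3663, -0.0598], [-0.258, 0.3096, -0.9152, 0.3536], [0.0, 0.0, 0.0, 1.0]]
[ 0.00055389 -0.00188901  0.04525755] [ 0.00175995 -0.00413126  0.00219537]
```

View pics/side20.png

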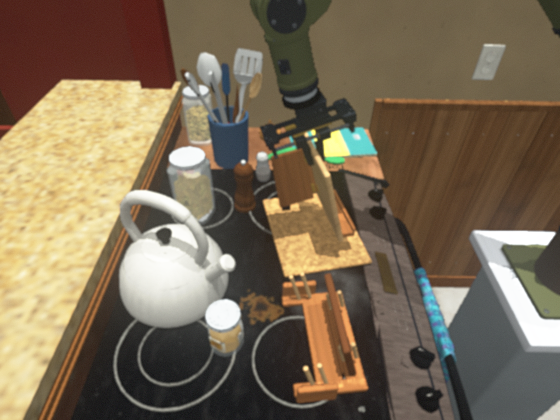

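View pics/scene20.png

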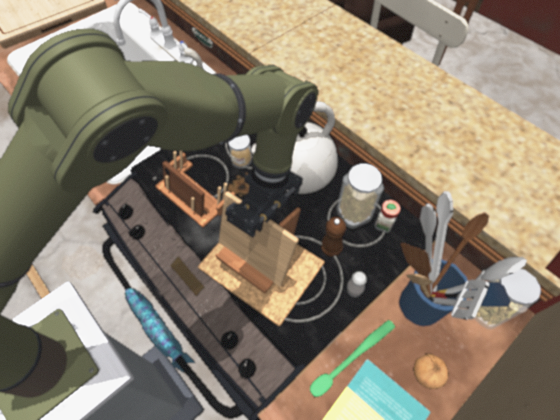

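View pics/wrist20.png

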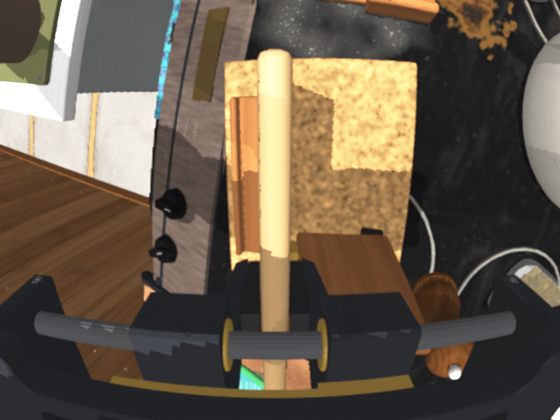

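The stand hangs about 45 mm above its goal, parallel with the mat, with the leg out behind. Lowering vertically.

Request:
{"name": "send_rows", "arguments": {"steps": [{"dx": 0.01,"dy": 0.03,"dz": 0.113,"ax": 0,"ay": -0.01,"az": 0,"fingers": 0},{"dx": 0.01,"dy": 0.03,"dz": 0.113,"ax": 0,"ay": -0.01,"az": 0,"fingers": 0},{"dx": 0.01,"dy": 0.03,"dz": 0.113,"ax": 0,"ay": -0.01,"az": 0,"fingers": 0},{"dx": 0.01,"dy": 0.03,"dz": 0.113,"ax": 0,"ay": -0.01,"az": 0,"fingers": 0},{"dx": 0,"dy": 0.02,"dz": 0.08,"ax": 0,"ay": 0,"az": 0,"fingers": 0},{"dx": 0,"dy": 0,"dz": 0,"ax": 0,"ay": 0,"az": 0,"fingers": 0}]}}

```text
time: 23.5
tcp_pos: [0.6117, -0.1387, 0.3379]
tool_rot: [-1.85, -2.315, 0.301]
wrist_force: [0.7, -0.3, -4.5]
finger_gap: 0.0115
```

```bash
python3 - <<'E'
from goal import *
p,q,s=pose(); print(p-GP, (q.inv()*GQ).as_rotvec(),s['wrist_force'])
E
```

```text
[0.00014205 0.00156438 0.01031646] [ 0.00274625 -0.00060252  0.00334575] [ 0.72569552 -0.3052975  -4.49987539]
```

Request:
{"name": "send_rows", "arguments": {"steps": [{"dx": 0,"dy": 0.01,"dz": 0.04,"ax": 0.02,"ay": 0,"az": 0,"fingers": 0},{"dx": 0,"dy": 0.01,"dz": 0.04,"ax": 0,"ay": 0,"az": 0,"fingers": 0}]}}

```text
time: 23.75
tcp_pos: [0.6118, -0.1388, 0.3332]
tool_rot: [-1.85, -2.314, 0.302]
wrist_force: [-0.9, 0.5, -5.3]
finger_gap: 0.0118
```

Request:
{"name": "send_rows", "arguments": {"steps": [{"dx": 0,"dy": 0.008,"dz": 0.03,"ax": 0,"ay": 0,"az": 0,"fingers": 0},{"dx": 0,"dy": 0.005,"dz": 0.02,"ax": 0,"ay": 0,"az": 0,"fingers": 0}]}}

```text
time: 24.0
tcp_pos: [0.6125, -0.1378, 0.3317]
tool_rot: [-1.851, -2.316, 0.299]
wrist_force: [1.0, 1.7, 3.7]
finger_gap: 0.0117
```

```bash
python3 - <<'E'
from goal import *
p,q,s=pose(); print(p-GP, (q.inv()*GQ).as_rotvec(),s['wrist_force'],s['moment'])
E
```

```text
[0.00095696 0.0025138  0.00408948] [ 0.00462349 -0.00073627  0.00338231] [0.95169904 1.71078273 3.73067326] [ 0.0559162   0.01147706 -0.18109992]
```

```bash
python3 snap.py 21 side scene; python3 - <<'E'
import cv2
im=cv2.imread("pics/side21.png"); cv2.imwrite("pics/d21.png",cv2.resize(im[120:290,240:390],None,fx=3.5,fy=3.5,interpolation=cv2.INTER_CUBIC))
im=cv2.imread("pics/scene21.png"); cv2.imwrite("pics/s21.png",cv2.resize(im[190:330,190:340],None,fx=4,fy=4,interpolation=cv2.INTER_CUBIC))
from h import *
s=get_state();print(s['wrist_force'],s['moment'])
E
```

```text
[ 0.6125 -0.1378  0.3317] 24.0 [ 0.38  0.87 -0.49  1.5   0.46  1.16 -0.04] [0.95 1.71 3.73] 0.011669306096684737
[0.04418663 1.97035144 4.44478544] [ 0.13073793 -0.02103583 -0.11153007]
```

View pics/d21.png

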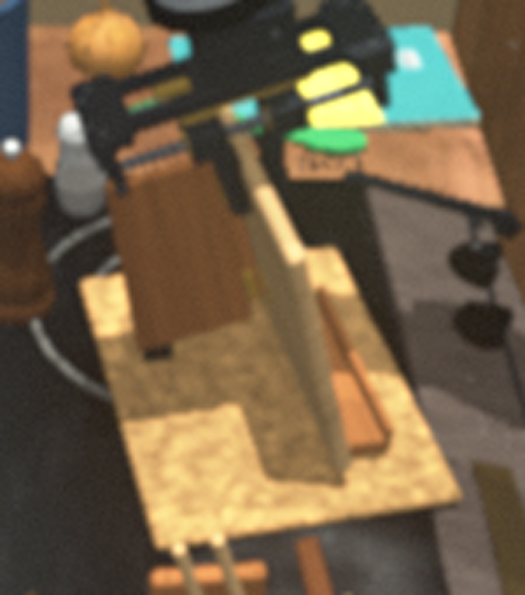

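View pics/s21.png

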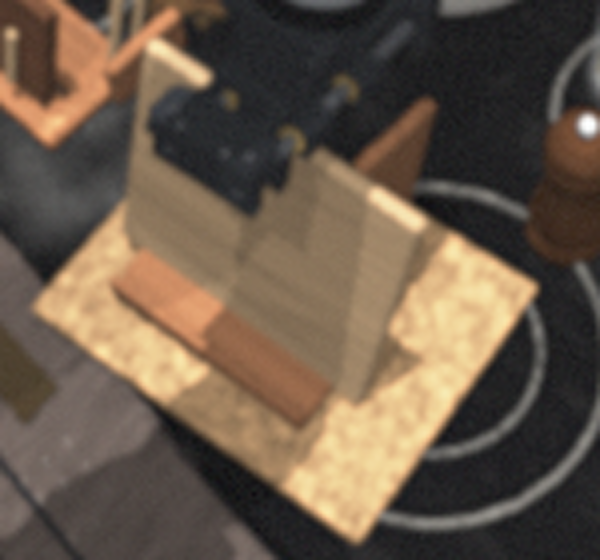

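Request:
{"name": "send_rows", "arguments": {"steps": [{"dx": 0,"dy": 0.002,"dz": 0.01,"ax": 0,"ay": 0,"az": 0,"fingers": 0},{"dx": 0,"dy": 0,"dz": 0,"ax": 0,"ay": 0,"az": 0,"fingers": 0}]}}

```text
time: 24.35
tcp_pos: [0.6124, -0.1378, 0.3318]
tool_rot: [-1.851, -2.316, 0.299]
wrist_force: [-0.9, 1.2, 1.5]
finger_gap: 0.0121
```

```bash
python3 - <<'E'
from goal import *
p,q,s=pose(); print(p-GP, (q.inv()*GQ).as_rotvec(),s['wrist_force'],s['moment'])
E
```

```text
[0.0008186  0.00253779 0.00416072] [ 4.59652153e-03 -9.77399735e-05  3.30126700e-03] [-0.89022072  1.24806082  1.46292766] [-0.00718388 -0.04979873 -0.10760295]
```

The stand's weight is now on the mat (net vertical force +1.5 N, up from -4.6 N). Opening the jaws while holding position.

Request:
{"name": "send_rows", "arguments": {"steps": [{"dx": 0,"dy": 0,"dz": 0,"ax": 0,"ay": 0,"az": 0,"fingers": 14},{"dx": 0,"dy": 0,"dz": 0,"ax": 0,"ay": 0,"az": 0,"fingers": 18},{"dx": 0,"dy": 0,"dz": 0,"ax": 0,"ay": 0,"az": 0,"fingers": 30},{"dx": 0,"dy": 0,"dz": 0,"ax": 0,"ay": 0,"az": 0,"fingers": 36},{"dx": 0,"dy": 0,"dz": 0,"ax": 0,"ay": 0,"az": 0,"fingers": 40}]}}

```text
time: 24.98
tcp_pos: [0.6122, -0.1392, 0.3308]
tool_rot: [-1.853, -2.315, 0.302]
wrist_force: [-0.1, 0.3, -0.5]
finger_gap: 0.0401
```

```bash
python3 snap.py 22 side wrist; python3 - <<'E'
import cv2
im=cv2.imread("pics/side22.png"); cv2.imwrite("pics/d22.png",cv2.resize(im[120:290,240:390],None,fx=3.5,fy=3.5,interpolation=cv2.INTER_CUBIC))
E
```

```text
[ 0.6122 -0.1392  0.3308] 24.975 [ 0.38  0.87 -0.49  1.5   0.47  1.16 -0.04] [-0.07  0.31 -0.47] 0.04007184410738053
E [[0.9432, 0.2889, -0.1642, 0.589], [0.2125, -0.9042, -0.3706, -0.0566], [-0.2556, 0.3146, -0.9142, 0.3114], [0.0, 0.0, 0.0, 1.0]]
```

View pics/d22.png

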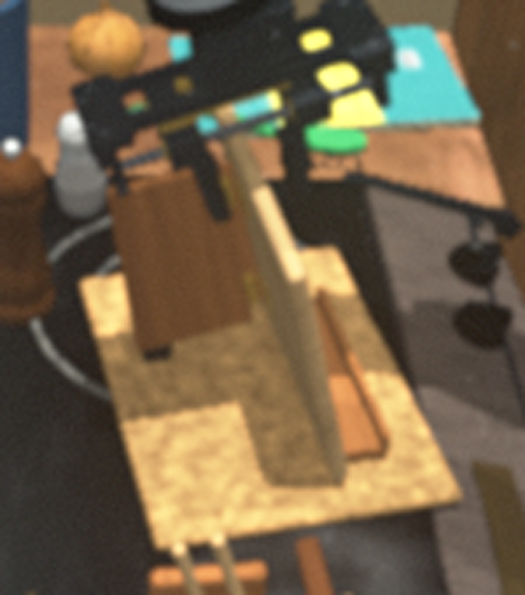

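View pics/wrist22.png

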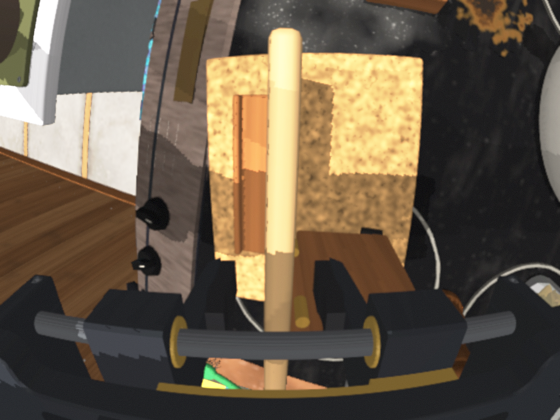

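It stands free between the open jaws (board at x≈280, fingers at 215 and 335). Retreating along the slope.

Request:
{"name": "send_rows", "arguments": {"steps": [{"dx": 0,"dy": 0.02,"dz": -0.1,"ax": 0,"ay": 0,"az": 0,"fingers": 50},{"dx": 0,"dy": 0,"dz": -0.2,"ax": 0,"ay": 0,"az": 0,"fingers": 50},{"dx": 0,"dy": 0,"dz": -0.3,"ax": 0,"ay": 0,"az": 0,"fingers": 50},{"dx": 0,"dy": 0,"dz": -0.5,"ax": 0,"ay": 0,"az": 0,"fingers": 50},{"dx": 0,"dy": 0,"dz": -0.5,"ax": 0,"ay": 0,"az": 0,"fingers": 50},{"dx": 0,"dy": 0,"dz": -0.5,"ax": 0,"ay": 0,"az": 0,"fingers": 50},{"dx": 0,"dy": 0,"dz": -0.3,"ax": 0,"ay": 0,"az": 0,"fingers": 50},{"dx": 0,"dy": 0,"dz": 0,"ax": 0,"ay": 0,"az": 0,"fingers": 50}]}}

```text
time: 26.08
tcp_pos: [0.6513, -0.1293, 0.4802]
tool_rot: [-1.854, -2.32, 0.295]
wrist_force: [-0.6, -0.6, 0.6]
finger_gap: 0.0501
```

```bash
python3 snap.py 23 side wrist scene; python3 - <<'E'
import cv2
from h import *
np.save("Ew23.npy",viewer.camera_model("wrist")["extrinsics"])
def z(im,x0,y0,x1,y1,f,n):
    c=cv2.resize(im[y0:y1,x0:x1],None,fx=f,fy=f,interpolation=cv2.INTER_CUBIC)
    for x in range((x0+9)//10*10,x1,10): cv2.putText(c,str(x),((x-x0)*f,10),0,.3,(0,0,255),1)
    for y in range((y0+9)//10*10,y1,10): cv2.putText(c,str(y),(0,(y-y0)*f+4),0,.3,(0,0,255),1)
    cv2.imwrite(n,c)
z(cv2.imread("pics/side23.png"),245,120,385,265,4,"pics/d23.png")
z(cv2.imread("pics/scene23.png"),190,190,330,330,4,"pics/s23.png")
E
```

```text
[ 0.6513 -0.1293  0.4802] 26.075 [ 0.34  0.77 -0.51  1.2   0.38  1.51  0.06] [-0.56 -0.56  0.56] 0.050125692173202854
E [[0.9439, 0.2888, -0.16, 0.6278], [0.2141, -0.9043, -0.3693, -0.0469], [-0.2513, 0.3144, -0.9154, 0.4599], [0.0, 0.0, 0.0, 1.0]]
```

View pics/d23.png

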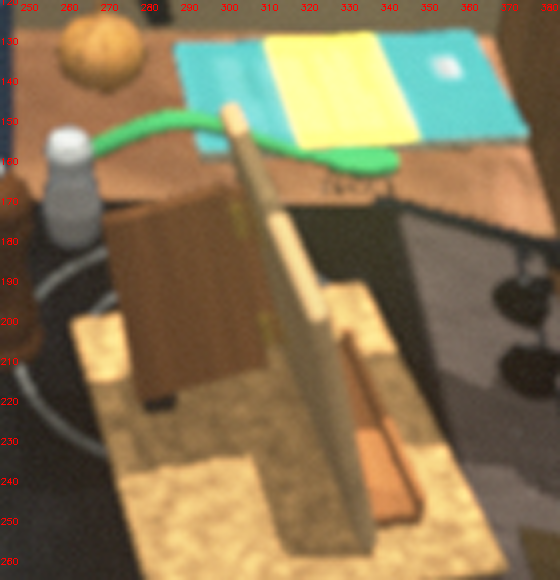

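View pics/s23.png

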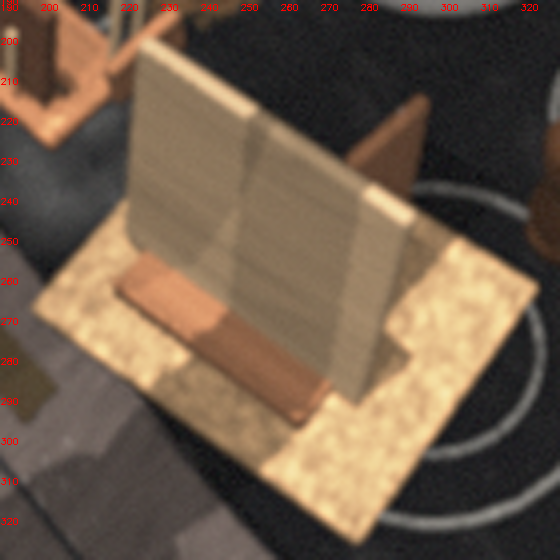

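View pics/wrist23.png

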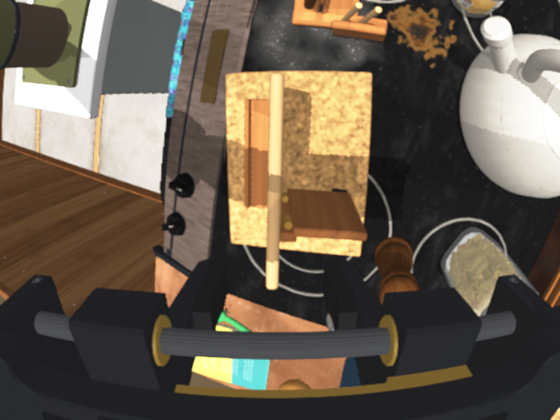

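```bash
python3 - <<'E'
from h import *; from st import *
tb=lambda y:.198*up+Y*y; tf=lambda y:.198*up-.012*n+Y*y
o=[("scene",(227.5,199.3),lambda q:tb(.1)),("scene",(224.5,201),lambda q:tf(.1)),("scene",(290.5,245.5),lambda q:tf(-.1)),("scene",(293.5,243),lambda q:tb(-.1)),
("scene",(265,296.3),lambda q:np.array([-.044,-.08,0])),("scene",(218.7,262.5),lambda q:np.array([-.044,.08,0])),
("side",(320.8,199.5),lambda q:tb(.1)),("side",(327,197.8),lambda q:tf(.1)),("side",(300.5,146.3),lambda q:tb(-.1)),("side",(305,146),lambda q:tf(-.1)),
("side",(272,173),lambda q:legpt(q,.076,.184,.005)),("side",(281.2,220.),lambda q:legpt(q,.092,.036,.005)),("scene",(296.5,214),lambda q:legpt(q,.076,.184,-.005))]
# full 6dof-ish: x,y,yaw,q,pitch,roll,z
def f(x):
    Q=R.from_euler('zyx',[x[2],x[4],x[5]])
    return np.concatenate([proj(c,Q.apply(k(x[3]))+[x[0],x[1],x[6]])-u for c,u,k in o])
r=least_squares(f,[.53,-.15,.2,1.6,0,0,.008],loss='soft_l1');print(r.x.round(4));print(f(r.x).reshape(-1,2).round(1).tolist())
x=r.x; F=np.array([x[0],x[1]])+.025*np.array([np.cos(x[2]),np.sin(x[2])]); print("foot-mat",F-MAT[:2],"yaw err",x[2]-MAT[2])
E
```

```text
[ 0.5359 -0.1429  0.1758  1.5843 -0.0253 -0.0046  0.0081]
[[-0.5, -2.0], [-1.0, -1.0], [0.2, 1.0], [0.4, 0.3], [-0.1, 1.4], [0.1, -0.1], [0.5, 0.2], [0.1, 0.3], [-0.2, -1.1], [0.2, -2.2], [-1.0, 1.7], [-3.0, 0.5], [0.2, 0.8]]
foot-mat [0.00253758 0.0101561 ] yaw err -0.043155861666865636
```

Estimated pose: centre about 10 mm off, yaw error 0.04 rad, height right. The leg reads 1.58±0.03, too close to the limit, so I'll look from the same relative viewpoint as picture 14 for a direct comparison.

```bash
python3 - <<'E'
from h import *; from st import *
S=R.from_euler('z',ST['yaw']); rp=S.inv().apply(np.array([.7124,.1454,.4032])-[ST['x'],ST['y'],.012]); rq=S.inv()*R.from_rotvec([-1.988,-2.188,.274])
N=R.from_euler('z',.19); G=np.array([.536,-.145,.008])+N.apply(rp); GQ=N*rq
p,q,s=pose(); print(G); show(rows(p,q,G,GQ,5)[[0,4]])
E
```

```text
[ 0.65826985 -0.15060393  0.3992    ]
max 0.25
{'dx': -0.07, 'dy': 0.08, 'dz': 0.25, 'ax': -0.01, 'ay': 0.04, 'az': 0.11}
{'dx': -0.07, 'dy': 0.08, 'dz': 0.25, 'ax': -0.01, 'ay': 0.04, 'az': 0.11}
```

Request:
{"name": "send_rows", "arguments": {"steps": [{"dx": -0.07,"dy": 0.08,"dz": 0.25,"ax": -0.01,"ay": 0.04,"az": 0.11,"fingers": 88},{"dx": -0.07,"dy": 0.08,"dz": 0.25,"ax": -0.01,"ay": 0.04,"az": 0.11,"fingers": 88},{"dx": -0.07,"dy": 0.08,"dz": 0.25,"ax": -0.01,"ay": 0.04,"az": 0.11,"fingers": 88},{"dx": -0.07,"dy": 0.08,"dz": 0.25,"ax": -0.01,"ay": 0.04,"az": 0.11,"fingers": 88},{"dx": -0.07,"dy": 0.08,"dz": 0.2,"ax": -0.01,"ay": 0.04,"az": 0.11,"fingers": 88},{"dx": 0,"dy": 0,"dz": 0,"ax": 0,"ay": 0,"az": 0,"fingers": 88}]}}

```text
time: 26.98
tcp_pos: [0.6586, -0.1519, 0.3916]
tool_rot: [-1.901, -2.26, 0.291]
wrist_force: [-0.6, -1.3, 0.3]
finger_gap: 0.088
```

```bash
python3 snap.py 24 wrist; python3 - <<'E'
import cv2
from h import *
np.save("Ew24.npy",viewer.camera_model("wrist")["extrinsics"])
im=cv2.imread("pics/wrist24.png")
def z(x0,y0,x1,y1,f,n):
    c=cv2.resize(im[y0:y1,x0:x1],None,fx=f,fy=f,interpolation=cv2.INTER_CUBIC)
    for x in range((x0+9)//10*10,x1,10): cv2.putText(c,str(x),((x-x0)*f,10),0,.35,(0,0,255),1)
    for y in range((y0+9)//10*10,y1,10): cv2.putText(c,str(y),(0,(y-y0)*f+4),0,.35,(0,0,255),1)
    return c
cv2.imwrite("pics/a24.png",np.hstack([z(215,30,285,100,5,0),z(215,275,285,345,5,0)]))
cv2.imwrite("pics/b24.png",z(230,180,390,280,5,0))
E
```

```text
[ 0.6586 -0.1519  0.3916] 26.975 [ 0.36  0.87 -0.49  1.26  0.41  1.37  0.01] [-0.58 -1.26  0.3 ] 0.08799475540345404
E [[0.9514, 0.2451, -0.1865, 0.6395], [0.1671, -0.9195, -0.3558, -0.0682], [-0.2587, 0.3073, -0.9158, 0.3729], [0.0, 0.0, 0.0, 1.0]]
```

View pics/wrist24.png

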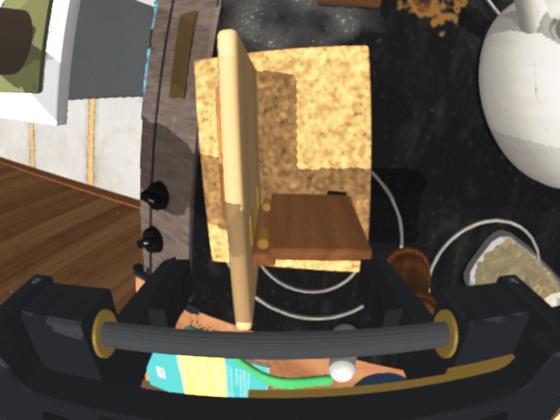

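View pics/a24.png

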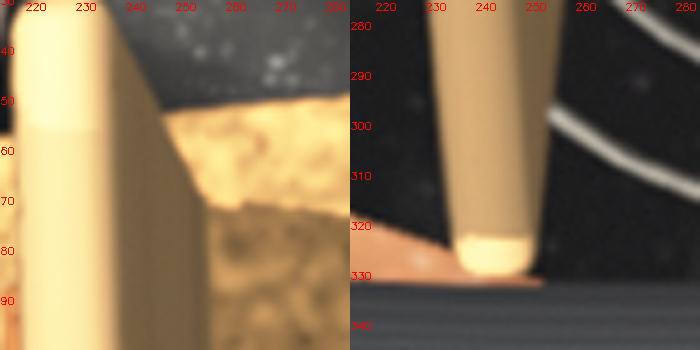

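View pics/b24.png

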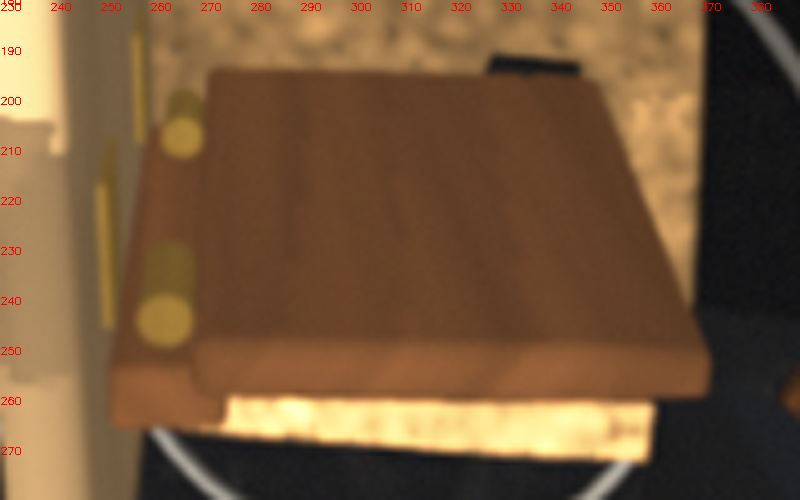

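```bash
python3 - <<'E'
from h import *
tb=lambda y:.198*up+Y*y; tf=lambda y:.198*up-.012*n+Y*y
K=[lambda q:tb(.1),lambda q:tf(.1),lambda q:tb(-.1),lambda q:tf(-.1),lambda q:legpt(q,.076,.184,.005),lambda q:legpt(q,.076,.184,-.005),lambda q:legpt(q,.092,.036,.005)]
U={10:[(251.5,39),(231.5,39),(261.6,326),(247,326),(374.5,247.5),(374,259),(347,196)],14:[(247.5,35),(227.5,35),(256.8,325),(241.8,325),(371,246),(370.5,257.3),(343.5,194.5)],
24:[(237,29.5),(217.5,29.5),(252,330),(236.5,330),(372.3,248.5),(371.5,260),(349,195.5)]}
for k in U:
    Ew=np.load(f"Ew{k}.npy")
    for mode in (0,1):
        def f(x):
            Q=R.from_euler('zyx',[x[2],x[5],x[6]])
            e=np.concatenate([projw(Ew,Q.apply(g(x[3]))+[x[0],x[1],x[4]])-u for u,g in zip(U[k],K)])
            return np.r_[e,(x[4]-(.012 if k<20 else .008))/.003,x[5:7]/(.015 if mode else .0005)]
        r=least_squares(f,[.6,.2 if k<20 else -.15,0.1,1.5,.012,0,0],loss='soft_l1');print(k,mode,r.x.round(4),round(r.cost,1)); 
    print(f(r.x)[:14].reshape(-1,2).round(1).tolist())
E
```

```text
10 0 [ 0.5921  0.1625  0.1148  1.6202  0.0066  0.     -0.    ] 6.5
10 1 [ 0.5878  0.1611  0.1182  1.6327  0.0079  0.0239 -0.0081] 4.2
[[0.1, -0.7], [0.0, 0.3], [0.9, 0.2], [-0.2, 0.5], [-0.3, -0.2], [-1.8, 0.3], [1.0, -0.3]]
14 0 [ 0.5898  0.1621  0.1107  1.6126  0.0043  0.     -0.    ] 8.6
14 1 [ 0.5841  0.1605  0.1145  1.6284  0.006   0.0317 -0.0092] 5.3
[[0.2, -0.7], [-0.0, 0.2], [0.8, 0.2], [-0.1, 0.5], [-0.4, -0.4], [-1.9, 0.5], [1.1, -0.4]]
24 0 [ 0.5341 -0.1418  0.2012  1.6236  0.0061 -0.     -0.    ] 4.3
24 1 [ 0.5348 -0.1433  0.2045  1.6231  0.0056 -0.0047 -0.0088] 3.7
[[0.8, -1.2], [-0.4, 0.4], [1.0, 0.4], [0.1, 0.3], [-0.6, -0.6], [-1.7, 0.7], [0.3, -0.4]]
```

From the matched viewpoint the leg fits at 1.62 rad, the same as after pressing to the stop. The stand fits upright, with yaw 0.20 (mat 0.22). Back off, check once more and hand in.

Request:
{"name": "send_rows", "arguments": {"steps": [{"dx": 0,"dy": 0,"dz": -0.4,"ax": 0,"ay": 0,"az": 0,"fingers": 88},{"dx": 0,"dy": 0,"dz": -0.6,"ax": 0,"ay": 0,"az": 0,"fingers": 88},{"dx": 0,"dy": 0,"dz": -0.6,"ax": 0,"ay": 0,"az": 0,"fingers": 88},{"dx": 0,"dy": 0,"dz": 0,"ax": 0,"ay": 0,"az": 0,"fingers": 88},{"dx": 0,"dy": 0,"dz": 0,"ax": 0,"ay": 0,"az": 0,"fingers": 88}]}}

```text
time: 27.65
tcp_pos: [0.6839, -0.1465, 0.4905]
tool_rot: [-1.901, -2.265, 0.285]
wrist_force: [-0.2, -0.3, -0.7]
finger_gap: 0.0883
```

```bash
python3 snap.py 25 side; python3 - <<'E'
from h import *
s=get_state(); print(abs(s['qvel']).max())
from bench import order
print(order.close_job())
E
```

```text
[ 0.6839 -0.1465  0.4905] 27.65 [ 0.32  0.83 -0.49  1.03  0.38  1.62  0.07] [-0.17 -0.31 -0.69] 0.08825284984827998
0.007254964107765843
the job is handed in; nothing more can be done
None
```

View pics/side25.png

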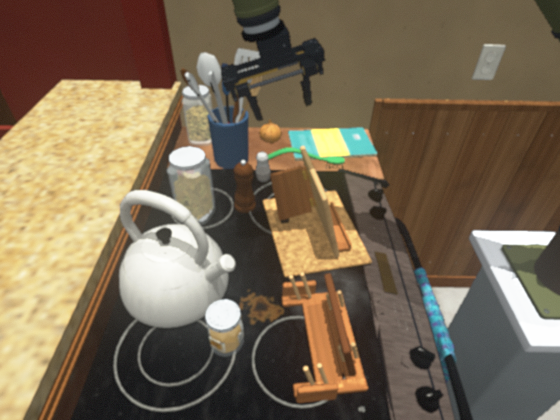

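I pushed the prop leg out to its stop, lifted the stand from the rack and set it on the cork mat. It stood by itself on its foot and leg, book side to the robot, when I handed in at about 27.7 s.

**The pushing:** I pressed twice, at 3–6 N on the wrist sensor. Both times the stand tipped slightly sideways in the rack once the leg stopped moving, then settled back when I eased off.

**Last checks:**
- **Position:** the footprint centre is about 12 mm from the mat's centre, mostly in y. The stand is square with the mat to about 0.02–0.04 rad.
- **Upright:** the final close wrist picture fits to within 0.01 rad of upright.
- **Leg:** it fits at 1.62 rad in that wrist picture, which agrees with the pictures after both pushes. The coarser scene and side pictures gave 1.58, just under the 1.59 limit. I trust the closer view, but the margin is about the size of the measuring error.
- **Touchdown:** the stand met the mat about 4 mm higher than I had computed. I put this down to calibration, and it stayed steady when the fingers opened.
- **Bystanders:** the honey jar, salt shaker and pepper mill look unmoved in the pictures. I did not re-measure them.
- **Gripper:** it is clear of everything.

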